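# Change the slide in the sprung holder for the calibration slide from a blocked drawer

### The arm

A 6-joint arm with a two-finger parallel gripper is mounted at the origin on a cart in front of the work surface, level with it; the furniture and walls round the work are solid. World frame = base frame: x ahead of the robot, y to its left, z up, the work surface at z = 0. Lengths are in mm, angles in rad, forces in N, time in s.
With the tool pointing down it reaches from about 300 to 775 mm from the base axis. Payload 14.6 kg.
Tool frame: the origin (TCP) lies midway between the tips of the shut fingers; the grasp point (between the pads) lies 19 mm behind it; z points along the fingers, y is the line along which they close (so a half turn about z gives the same grasp; the last joint's range is limited). The gripper opens to 94 mm and grips with 3 to 60 N. Pads are 16 mm wide; open, the fingers measure 119 mm over their backs; the gripper's body (75 mm by 177 mm) begins 78 mm behind the grasp point.
Start: joints at [1.113, 0.3, 1.521, -0, 1.321, -0.067], TCP at [209.507, 508.523, 205.446] pointing down, gripper open.
Joint ranges: [-3.03, 3.03], [-0.79, 2.21], [0.23, 2.52], [-1.04, 4.18], [0, 3.07], [-2.55, 2.55]. Speed limits (rad/s): [2.22, 2.22, 2.57, 3.14, 3.14, 3.14].

### API

Orientations are given as [roll, pitch, yaw] about the fixed x, y, z axes, in that order (R = Rz(yaw) Ry(pitch) Rx(roll)).
In Python, from cell import * gives the robot as it stands. The module is installed in compiled form; this text tells all that it offers.
- The arm moves only by the tool servo_tool, never from a script. Its argument "motion" is a list of rows, each an object of numbers: "wx", "wy", "wz": the turn, a rotation vector about the tool's x, y, z in units of 2 rad (1.0 is 2 rad); "dx", "dy", "dz": the shift along the tool's x, y, z in units of 10 cm (1.0 is 10 cm); "fingers": the closure, from -1 (fully open) to 1 (shut). In form: [{"wx": .., "wy": .., "wz": .., "dx": .., "dy": .., "dz": .., "fingers": ..}, ...]. A call has 1 to 10 rows; each row is the pose to reach, as a shift and turn from the pose commanded when the call began, along the tool's axes at that moment; what a row does not reach only later rows make up. A row lasts 1/10 s, in which the tool goes at most 50 mm and 8.59 degrees, less where a joint would pass 70% of its speed; a pose out of reach is approached as far as the arm can. A call with a number of a shift or a turn outside -1 to 1 is refused whole. A call with a gripper value outside its range is refused whole. The fingers move at their own pace and stop on an object; "newtons" is the grip in N (left out, the last holds). Time passes only in rows, so rows that repeat a pose let the fingers close. It gives the time, the measured TCP pose, the force, the opening and the grip force at its end, in the units of the state.
- read_state(): the state, without advancing time (a new reading comes with each control period).
- camera(name): name is "scene" or "top" or "wrist"; returns a dict with "image" (420x560x3 uint8, red, green, blue), "fx", "fy", "cx", "cy" (pixels), "k1" (the pictures are not rectified: a ray, as slopes to the right and down, at radius r is drawn at 1 + k1 r^2 times it, then the intrinsics apply), "R" (3x3) and "t" (3): a world point X has camera coordinates R X + t. Camera axes: x right, y down, z forward; pixel columns grow to the right and rows downward; lengths in mm; the calibration is good to about 2 mm. A picture is of the moment at which its call begins. There is no depth.
- sign_off(): hands the job in; it is judged then, once.
Trained networks look in a picture, given as the dict that the camera call returned (one of the last four; its "shot" number tells which), for a name from the list of things; names that differ only in an ending like _2 or _b are one class to them, and where a whole thing is asked for, a point or a joint stands for the part that bears it (a point fixed in the world has none). Each returns a list of dicts, best first, with "conf" (0 to 1); they miss things now and then, are a little off and sometimes report something else, mostly with a low value. They report only what shows in the picture. A call takes as long as a camera call. They do not tell look-alikes from the thing itself.
- spot_in(query, picture): "location" ([column, row] in pixels, amid what is visible of it).
- trace(query, picture): "pixels" (420x560 bool, what is visible of it) and "location" ([column, row] in pixels, amid what is visible of it).
The state is a dict: "clock": time; "joints": joint angles; "qd": joint speeds; "effort": joint torques, N m; "eef_pos": TCP position; "eef_rot": TCP orientation; "wrist_force": force on the tool from outside, world axes, zero at the start; "moment": the same for the moment, N m; "finger_gap": finger opening in mm; "finger_force": force on a finger pad.
Only numpy, scipy, OpenCV 4.12 (cv2) and the standard library are available. Lean on these libraries where they do the work, as an engineer would, in place of code of your own. Each camera call takes 0.05 s, during which the arm holds its last target. There are 200 camera calls.

### The job

The calibration slide is in the clear drawer unit, but the dropper bottle and the screw-top can stand in front of the drawer: stand both on the grey tray, then open the drawer. Take the specimen slide out of the sprung slide holder and lay it flat in the empty half of the drawer, then put the calibration slide into the holder in its place: push the sprung jaw back with the end of the slide, lower it flat onto the plate and let the jaw close on it. Shut the drawer fully and only then put the bottle and the can back, upright, each where it stood before; never tip them over or push them with the drawer, and leave the open glass dish where it is.

Things in the scene. Friction and masses are not known exactly. Their poses are not given: they have to be found in the camera images.
- dropper_bottle: Small white-labelled dropper bottle with a black squeeze bulb, standing upright in front of the drawer. Round body about 32 mm across up to 60 mm height, shoulder and cap 22 mm across, bulb 12 mm across up to 98 mm height. 62 g nominal. Origin at the centre of its underside, z up.
- can: White round screw-top can with a black lid, standing upright in front of the drawer beside the bottle. 39 mm across up to 34 mm height, lid 42 mm across from 34 to 48 mm height. 50 g nominal. Origin at the centre of its underside, z up.
- calibration_slide: Flat bare aluminium frame 76 x 26 x 8 mm with a ROUND white window with a black cross, lying in one half of the closed drawer (seen through the clear top), its length along the drawer's depth. 35 g nominal. Origin at the centre of its underside; x along its 76 mm length, y along its 26 mm width, z up; both ends are alike.
- specimen_slide: Flat bare aluminium frame 76 x 26 x 8 mm with a long RECTANGULAR window, clamped in the slide holder at the start. 35 g nominal. Origin at the centre of its underside; x along its 76 mm length, y along its 26 mm width, z up; both ends are alike.
- drawer_knob (a point): Centre of the steel knob head on the drawer front, 28 mm above the desk; moves with the drawer. Head 20 mm across, 14 mm long along x; pinch it from above across y. x points into the unit, y left, z up; the drawer opens along -x. The fixed clear unit's front is 22 mm behind (+x of) this point; the unit is 125 deep, 165 wide, 50 mm high; the drawer front is 49 mm high.
- drawer (a joint): Drawer travel in m: 0 shut, end stop 0.100; about 1 N of friction, stays where left. From 0.09 on the slides lie clear in front of the unit's clear top. Inner floor 9 mm above the desk, 149 mm wide, from 22 to 104 mm behind the knob point; side walls up to 39 mm above the desk. Two slide places, one empty: 63 mm behind the knob point, 34 mm to its left or right (y), slides along x.
- slide_holder: Fixed dark plate with metal jaws, 140 (x) x 92 x 12 mm. Origin on the desk under the centre of a clamped slide, which lies along x, its underside 12 mm above the desk. Low fixed stop at -x, face 38 mm from the origin, 6 mm high over the plate; sprung jaw at +x. Four round-topped pins, 6 mm high and thick, at x +-27, y +-19 mm guide the slide with 3 mm play a side. No part within 20 mm of x = 0.
- jaw (a joint): Sprung jaw, m along the holder's +x: 0 closed on a slide, -0.005 with the holder empty (its face then 33 mm from the origin), 0.008 pushed fully back. 150 N/m: 1.2 N empty, 2 N on a slide. Its upright face is 19 mm high over the plate, far above the stop: push it back with the slide's end held just over the stop, then lower the slide; let go, the jaw shoves it against the stop.
- tray: Shallow grey plastic tray 160 x 104 x 14 mm, fixed to the desk, walls and floor 3 mm thick. Origin at the centre of its underside, x along its 160 mm length, y across, z up.
- open_dish: Open glass dish with brown specimens, 60 mm across, 14 mm high, standing on the desk nearest the robot; a bystander. Origin at the centre of its underside.
Mind the look-alikes: they are no part of the job. Leave any blue, orange or purple look-alike of the can alone.

How it is judged (in metres and radians):
On the way, in this order (a step that is already met when the one before it is completed fails the run):
1. bottle and can stand on the tray, let go, the drawer still shut (x of dropper_bottle in the frame of tray between -0.062 and 0.062 m and y of dropper_bottle in the frame of tray between -0.036 and 0.036 m and height (world z) of each of dropper_bottle, can below 0.008 m and angle between each of dropper_bottle, can's own z axis and vertical below 0.1 rad and x of can in the frame of tray between -0.062 and 0.062 m and y of can in the frame of tray between -0.036 and 0.036 m and contact force between the fingers and dropper_bottle below 0.1 N and contact force between the fingers and can below 0.1 N and value of joint drawer below 0.01 m), for 0.2 s.
2. the drawer is open (value of joint drawer above 0.055 m), for 0.2 s.
3. the specimen slide lies flat in the drawer, let go (x of specimen_slide in the frame of drawer_knob between 0.05 and 0.076 m and y of specimen_slide in the frame of drawer_knob between -0.062 and 0.062 m and z of specimen_slide in the frame of drawer_knob between -0.022 and -0.014 m and angle between specimen_slide's own z axis and vertical below 0.1 rad and linear speed of specimen_slide below 0.05 m/s and contact force between the fingers and specimen_slide below 0.1 N), for 0.2 s.
4. the calibration slide is clamped in the holder, let go, the drawer not yet shut (x of calibration_slide in the frame of slide_holder between -0.004 and 0.004 m and y of calibration_slide in the frame of slide_holder between -0.006 and 0.006 m and z of calibration_slide in the frame of slide_holder between 0.009 and 0.0145 m and angle between calibration_slide's own z axis and vertical below 0.05 rad and angle between the x axis of calibration_slide and the x axis of slide_holder, either way round below 0.15 rad and linear speed of calibration_slide below 0.02 m/s and value of joint jaw between -0.003 and 0.003 m and contact force between the fingers and calibration_slide below 0.1 N and value of joint drawer above 0.02 m), for 0.2 s.
5. the drawer is shut, bottle and can still on the tray (value of joint drawer below 0.004 m and x of dropper_bottle in the frame of tray between -0.062 and 0.062 m and y of dropper_bottle in the frame of tray between -0.036 and 0.036 m and height (world z) of each of dropper_bottle, can below 0.008 m and angle between each of dropper_bottle, can's own z axis and vertical below 0.1 rad and x of can in the frame of tray between -0.062 and 0.062 m and y of can in the frame of tray between -0.036 and 0.036 m), for 0.2 s.
At the end, for the whole second after the job is handed in: Calibration slide flat in the holder, within 4 mm along and 6 mm across, jaw closed on it (joint within 3 mm of 0); specimen slide flat in the drawer; drawer shut to 4 mm; bottle and can upright within 15 mm of where each stood at the start; all let go and at rest (all of step 3 and distance of each of dropper_bottle, can from where it was at the start of the episode below 0.015 m and angle between each of dropper_bottle, can's own z axis and vertical below 0.1 rad and linear speed of each of dropper_bottle, can, calibration_slide below 0.02 m/s and x of calibration_slide in the frame of slide_holder between -0.004 and 0.004 m and y of calibration_slide in the frame of slide_holder between -0.006 and 0.006 m and z of calibration_slide in the frame of slide_holder between 0.009 and 0.0145 m and angle between calibration_slide's own z axis and vertical below 0.05 rad and angle between the x axis of calibration_slide and the x axis of slide_holder, either way round below 0.15 rad and value of joint jaw between -0.003 and 0.003 m and contact force between the fingers and dropper_bottle below 0.1 N and contact force between the fingers and can below 0.1 N and contact force between the fingers and calibration_slide below 0.1 N and value of joint drawer below 0.004 m); the robot touches nothing.
It fails at once if bottle or can tipped over (more than 0.5 rad) (angle between any of dropper_bottle, can's own z axis and vertical above 0.5 rad).
It fails at once if the drawer pushes the bottle or the can while they stand in front of it (drawer open more than 10 mm, over 1 N) (value of joint drawer above 0.01 m and (contact force between drawer and dropper_bottle above 1 N or contact force between drawer and can above 1 N)).
It fails at once if the open glass dish moved more than 20 mm (distance of open_dish from where it was at the start of the episode above 0.02 m).
It also fails if it takes over 138 s, if anything falls off the work surface, if the arm or the gripper's body presses on something with over 40 N, if the wrist force passes 120 N, or if a joint passes its speed limit or range.

## Working session

There is one attempt and no reset: what is moved stays moved. The work goes in short steps, Python scripts to look and compute and a tool call to move; the robot and the scene stay as the last step left them, time stands still between calls to the robot, and variables do not carry over. Pictures are saved under pics/ and viewed, at most 14 in all, crops included, and the job is handed in when it is done.

Besides the shell and the picture viewer there is one more tool, called after "Emit:" by a JSON object that holds its "op" and its "data". servo_tool: Moves the arm, as the interface text tells. Its arguments: {"type":"object","properties":{"motion":{"type":"array","items":{"type":"object","properties":{"wx":{"type":"number"},"wy":{"type":"number"},"wz":{"type":"number"},"dx":{"type":"number"},"dy":{"type":"number"},"dz":{"type":"number"},"fingers":{"type":"number"}}}},"newtons":{"type":"number"}},"required":["motion"]}

```bash
mkdir -p pics
cat > h.py <<'E'
from cell import *
import numpy as np, cv2
from scipy.spatial.transform import Rotation as Ro
def ray(p,px):
    u=(px[0]-p["cx"])/p["fx"]; v=(px[1]-p["cy"])/p["fy"]
    rd=np.hypot(u,v); r=rd
    for _ in range(20): r=rd/(1+p["k1"]*r*r)
    s=r/rd if rd>0 else 1
    R=np.array(p["R"]);t=np.array(p["t"])
    return -R.T@t, R.T@np.array([u*s,v*s,1])
def at(p,px,z):
    c,d=ray(p,px); return (c+d*(z-c[2])/d[2]).round(1)
def proj(p,X):
    x=np.array(p["R"])@np.array(X,float)+np.array(p["t"]); u,v=x[0]/x[2],x[1]/x[2]
    k=1+p["k1"]*(u*u+v*v); return [round(p["fx"]*u*k+p["cx"],1),round(p["fy"]*v*k+p["cy"],1)]
def save(p,n,crop=None,s=1):
    im=p["image"][:,:,::-1]
    if crop: im=im[crop[1]:crop[3],crop[0]:crop[2]]
    cv2.imwrite("pics/"+n+".png",cv2.resize(im,None,fx=s,fy=s,interpolation=cv2.INTER_CUBIC))
def st():
    s=read_state(); print({k:np.round(s[k],3).tolist() for k in("clock","joints","eef_pos","eef_rot","wrist_force","finger_gap","finger_force")}); return s
E
python3 - <<'E'
from h import *
st()
for n in("top","scene"):
    p=camera(n); save(p,n+"0",s=1.42)
    print(n,(-np.array(p["R"]).T@np.array(p["t"])).round(), p["fx"])
    for q,z in(("dropper_bottle",50),("can",48),("calibration_slide",17),("specimen_slide",20),("drawer_knob",28),("slide_holder",12),("tray",3),("open_dish",7),("jaw",20)):
        print(q,[(round(d["conf"],2),np.round(d["location"]).tolist(),at(p,d["location"],z).tolist()) for d in spot_in(q,p)[:4]])
E
```

```text
{'clock': 0.0, 'joints': [1.113, 0.3, 1.522, -0.0, 1.321, -0.067], 'eef_pos': [209.418, 508.29, 204.891], 'eef_rot': [-3.14, -0.0, 2.751], 'wrist_force': [-0.084, -0.094, -0.316], 'finger_gap': 94.139, 'finger_force': 0.0}
top [336.  88. 942.] 434.65874326355504
dropper_bottle [(0.73, [264.0, 222.0], [513.1, 129.1, 50.0])]
can [(0.81, [218.0, 252.0], [451.5, 223.3, 48.0]), (0.65, [350.0, 151.0], [673.7, -55.2, 48.0]), (0.63, [170.0, 264.0], [424.6, 324.7, 48.0]), (0.57, [303.0, 219.0], [521.9, 48.6, 48.0])]
calibration_slide []
specimen_slide [(0.96, [184.0, 210.0], [545.7, 306.7, 20.0])]
drawer_knob [(0.75, [284.0, 196.0], [577.4, 88.8, 28.0])]
slide_holder [(0.55, [188.0, 207.0], [555.2, 301.1, 12.0])]
tray [(0.72, [380.0, 216.0], [538.5, -126.2, 3.0])]
open_dish [(0.6, [271.0, 274.0], [408.1, 115.5, 7.0])]
jaw [(0.4, [180.0, 189.0], [593.4, 318.6, 20.0])]
scene [  97. -307.  662.] 383.56531598692874
dropper_bottle [(0.64, [234.0, 174.0], [519.9, 280.4, 50.0]), (0.59, [276.0, 209.0], [509.3, 121.1, 50.0])]
can [(0.97, [231.0, 208.0], [439.5, 195.9, 48.0]), (0.82, [305.0, 232.0], [507.4, 32.3, 48.0]), (0.8, [186.0, 189.0], [404.6, 316.9, 48.0]), (0.75, [383.0, 220.0], [654.6, -62.2, 48.0])]
calibration_slide []
specimen_slide [(0.63, [233.0, 174.0], [538.0, 311.2, 20.0])]
drawer_knob []
slide_holder [(0.55, [240.0, 174.0], [555.1, 305.4, 12.0]), (0.51, [306.0, 228.0], [541.6, 58.5, 12.0])]
tray [(0.79, [375.0, 282.0], [539.1, -132.6, 3.0])]
open_dish [(0.81, [246.0, 244.0], [415.5, 121.5, 7.0])]
jaw [(0.46, [250.0, 162.0], [601.1, 318.3, 20.0]), (0.22, [238.0, 176.0], [540.1, 293.9, 20.0])]
```

View pics/top0.png

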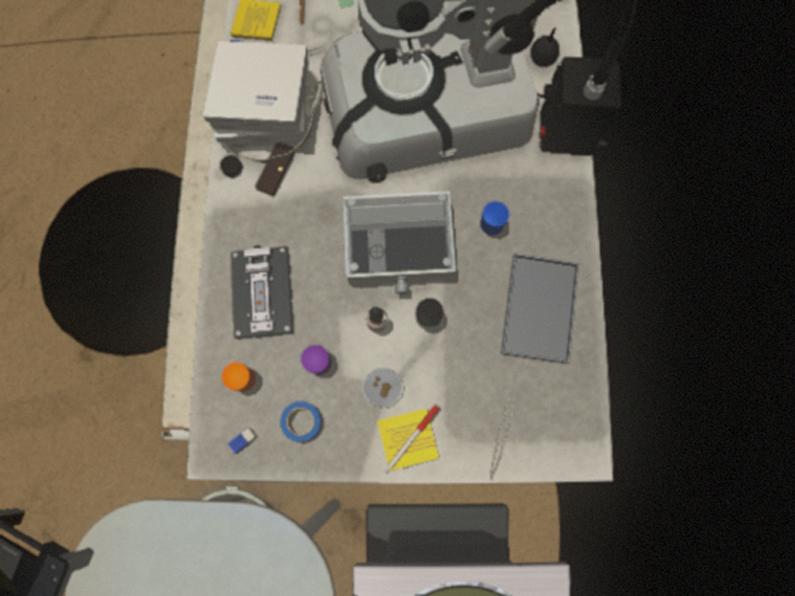

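View pics/scene0.png

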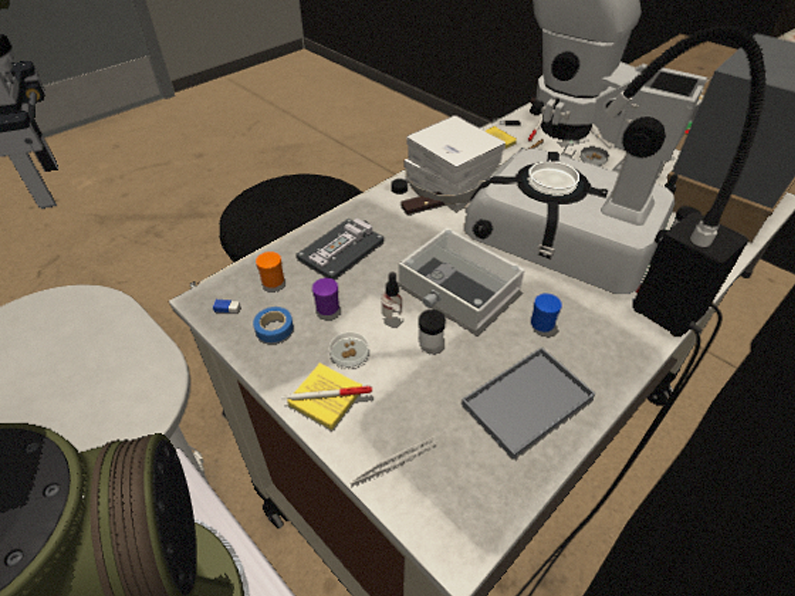

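The top view shows the bottle at about (376,317)/1.42 and the black-lidded white can at (430,314)/1.42. The unit is at (400,235) with the calibration slide in its left half. The holder is at (261,291), the tray at (540,308) and the dish at (383,387).

There are four can candidates in top-view pixels: (218,252) is purple, (350,151) is blue and (170,264) is orange. Only (303,219) has a black lid on a white body, so that one is the can.

Next I'll move the wrist camera over the area and confirm it in an enlarged crop.

Emit:
{"op": "servo_tool", "data": {"motion": [{"wz": -0.195,"dz": -0.5,"fingers": -1},{"wz": -0.195,"dz": -0.5},{"wz": -0.195,"dz": -0.5},{"wz": -0.195,"dz": -0.5},{"wz": -0.195,"dz": -0.5}]}}

```text
schema error: expected keys wx, wy, wz, dx, dy, dz, fingers
```

Emit:
{"op": "servo_tool", "data": {"motion": [{"dx": -1,"dy": -1},{"dx": -1,"dy": -1},{"dx": -1,"dy": -1},{"dx": -1,"dy": -1},{"dx": -1,"dy": -1}]}}

```text
schema error: expected keys wx, wy, wz, dx, dy, dz, fingers
```

Emit:
{"op": "servo_tool", "data": {"motion": [{"dx": -1,"dy": -1},{"dx": -1,"dy": -1},{"dx": -1,"dy": -1},{"dx": -1,"dy": -1},{"dx": -1,"dy": -1}]}}

```text
schema error: expected keys wx, wy, wz, dx, dy, dz, fingers
```

Emit:
{"op": "servo_tool", "data": {"motion": [{"dx": -0.7,"dy": -1},{"dx": -0.7,"dy": -1},{"dx": -0.7,"dy": -1},{"dx": -0.7,"dy": -1}]}}

```text
schema error: expected keys wx, wy, wz, dx, dy, dz, fingers
```

Emit:
{"op": "servo_tool", "data": {"motion": [{"dy": -1,"dz": -0.5},{"dy": -1,"dz": -0.5},{"dy": -1,"dz": -0.5},{"dy": -1,"dz": -0.5},{"dy": -1,"dz": -0.5}]}}

```text
schema error: expected keys wx, wy, wz, dx, dy, dz, fingers
```

Run:
```python
from h import *
s=st(); p=camera("wrist"); save(p,"w0",s=1.42)
R=np.array(p["R"]);c=-R.T@np.array(p["t"]); print(c.round(1),R.round(3).tolist(),p["fx"],p["k1"])
for q,z in(("dropper_bottle",50),("can",48),("calibration_slide",17),("specimen_slide",20),("drawer_knob",28),("slide_holder",12),("tray",3),("open_dish",7),("jaw",20)):
    print(q,[(round(d["conf"],2),np.round(d["location"]).tolist(),at(p,d["location"],z).tolist()) for d in spot_in(q,p)[:4]])
```

```text
{'clock': 1.0, 'joints': [1.113, 0.3, 1.521, 0.0, 1.321, -0.067], 'eef_pos': [209.509, 508.524, 205.466], 'eef_rot': [3.142, -0.0, 2.751], 'wrist_force': [0.05, 0.194, -0.71], 'finger_gap': 93.77, 'finger_force': 0.0}
[132.4 540.6 384.4] [[0.381, 0.925, -0.0], [0.886, -0.365, 0.286], [0.264, -0.109, -0.958]] 327.16320808204665 -0.012551597508392418
dropper_bottle [(0.57, [243.0, 413.0], [458.4, 350.5, 50.0])]
can [(0.86, [218.0, 395.0], [421.1, 331.4, 48.0]), (0.59, [163.0, 408.0], [413.6, 255.3, 48.0])]
calibration_slide []
specimen_slide []
drawer_knob []
slide_holder [(0.79, [244.0, 410.0], [491.6, 331.1, 12.0])]
tray []
open_dish []
jaw []
```

Emit:
{"op": "servo_tool", "data": {"motion": [{"wx": 0,"wy": 0,"wz": -0.195,"dx": 0,"dy": 0,"dz": -0.5,"fingers": -1},{"wx": 0,"wy": 0,"wz": -0.195,"dx": 0,"dy": 0,"dz": -0.5,"fingers": -1},{"wx": 0,"wy": 0,"wz": -0.195,"dx": 0,"dy": 0,"dz": -0.5,"fingers": -1},{"wx": 0,"wy": 0,"wz": -0.195,"dx": 0,"dy": 0,"dz": -0.5,"fingers": -1}]}}

```text
clock: 1.9
eef_pos: [209.5, 508.5, 255.6]
eef_rot: [3.141, 0.0, -3.141]
wrist_force: [0.1, -0.1, -0.5]
finger_gap: 93.8
finger_force: 0.0
```

Emit:
{"op": "servo_tool", "data": {"motion": [{"wx": 0,"wy": 0,"wz": 0,"dx": -1,"dy": -1,"dz": 0,"fingers": -1},{"wx": 0,"wy": 0,"wz": 0,"dx": -1,"dy": -1,"dz": 0,"fingers": -1},{"wx": 0,"wy": 0,"wz": 0,"dx": -1,"dy": -1,"dz": 0,"fingers": -1},{"wx": 0,"wy": 0,"wz": 0,"dx": -1,"dy": -1,"dz": 0,"fingers": -1}]}}

```text
clock: 2.3
eef_pos: [312.0, 405.8, 255.4]
eef_rot: [-3.141, 0.0, 3.133]
wrist_force: [0.4, -0.5, 0.4]
finger_gap: 93.6
finger_force: 0.0
```

Emit:
{"op": "servo_tool", "data": {"motion": [{"wx": 0,"wy": 0,"wz": 0,"dx": -1,"dy": -1,"dz": 0,"fingers": -1},{"wx": 0,"wy": 0,"wz": 0,"dx": -1,"dy": -1,"dz": 0,"fingers": -1},{"wx": 0,"wy": 0,"wz": 0,"dx": -1,"dy": -1,"dz": 0,"fingers": -1},{"wx": 0,"wy": 0,"wz": 0,"dx": -1,"dy": -1,"dz": 0,"fingers": -1}]}}

```text
clock: 2.7
eef_pos: [411.5, 306.0, 255.1]
eef_rot: [-3.141, -0.0, 3.134]
wrist_force: [0.2, 0.2, -0.1]
finger_gap: 94.2
finger_force: 0.0
```

Emit:
{"op": "servo_tool", "data": {"motion": [{"wx": 0,"wy": 0,"wz": 0,"dx": -0.5,"dy": -1,"dz": 0,"fingers": -1},{"wx": 0,"wy": 0,"wz": 0,"dx": -0.5,"dy": -1,"dz": 0,"fingers": -1},{"wx": 0,"wy": 0,"wz": 0,"dx": -0.5,"dy": -1,"dz": 0,"fingers": -1},{"wx": 0,"wy": 0,"wz": 0,"dx": -0.5,"dy": -1,"dz": 0,"fingers": -1}]}}

```text
clock: 3.1
eef_pos: [459.4, 208.1, 255.3]
eef_rot: [3.142, -0.0, 3.137]
wrist_force: [-0.0, 0.5, 0.2]
finger_gap: 93.8
finger_force: 0.0
```

Emit:
{"op": "servo_tool", "data": {"motion": [{"wx": 0,"wy": 0,"wz": 0,"dx": 0,"dy": -1,"dz": -0.5,"fingers": -1},{"wx": 0,"wy": 0,"wz": 0,"dx": 0,"dy": -1,"dz": -0.5,"fingers": -1},{"wx": 0,"wy": 0,"wz": 0,"dx": 0,"dy": -1,"dz": -0.5,"fingers": -1},{"wx": 0,"wy": 0,"wz": 0,"dx": 0,"dy": -1,"dz": -0.5,"fingers": -1},{"wx": 0,"wy": 0,"wz": 0,"dx": 0,"dy": -1,"dz": -0.5,"fingers": -1}]}}

```text
clock: 3.6
eef_pos: [458.8, 110.0, 304.7]
eef_rot: [3.141, -0.001, 3.141]
wrist_force: [0.3, 0.4, -0.3]
finger_gap: 93.9
finger_force: 0.0
```

Run:
```python
from h import *
s=st(); p=camera("wrist"); save(p,"w1",s=1.42)
R=np.array(p["R"]);c=-R.T@np.array(p["t"]); print(c.round(1),R.round(3).tolist(),p["fx"],p["k1"])
for q,z in(("dropper_bottle",50),("can",48),("calibration_slide",17),("specimen_slide",20),("drawer_knob",28),("slide_holder",12),("tray",3),("open_dish",7),("jaw",20)):
    print(q,[(round(d["conf"],2),np.round(d["location"]).tolist(),at(p,d["location"],z).tolist()) for d in spot_in(q,p)[:4]])
```

```text
{'clock': 3.6, 'joints': [0.157, 0.063, 1.571, 0.0, 1.508, -1.413], 'eef_pos': [458.843, 109.963, 304.681], 'eef_rot': [3.141, -0.001, 3.141], 'wrist_force': [0.338, 0.356, -0.265], 'finger_gap': 93.89, 'finger_force': 0.0}
[375.6 110.2 483.7] [[-0.0, 1.0, -0.0], [0.959, 0.0, 0.285], [0.285, -0.0, -0.959]] 327.16320808204665 -0.012551597508392418
dropper_bottle [(0.63, [296.0, 217.0], [510.3, 128.8, 50.0])]
can [(0.92, [443.0, 153.0], [422.9, 322.0, 48.0]), (0.86, [241.0, 220.0], [515.8, 52.0, 48.0]), (0.79, [360.0, 170.0], [445.0, 213.2, 48.0]), (0.45, [187.0, 312.0], [664.3, -36.6, 48.0])]
calibration_slide []
specimen_slide [(0.88, [412.0, 236.0], [550.9, 305.6, 20.0])]
drawer_knob [(0.75, [272.0, 258.0], [582.9, 94.0, 28.0])]
slide_holder [(0.93, [423.0, 234.0], [549.1, 326.6, 12.0])]
tray [(0.89, [128.0, 224.0], [536.3, -129.8, 3.0]), (0.32, [243.0, 222.0], [534.2, 48.4, 3.0])]
open_dish [(0.92, [289.0, 145.0], [416.3, 119.8, 7.0])]
jaw [(0.71, [273.0, 254.0], [579.0, 95.5, 20.0]), (0.56, [129.0, 219.0], [523.2, -118.4, 20.0]), (0.48, [414.0, 264.0], [597.1, 314.7, 20.0])]
```

View pics/w1.png

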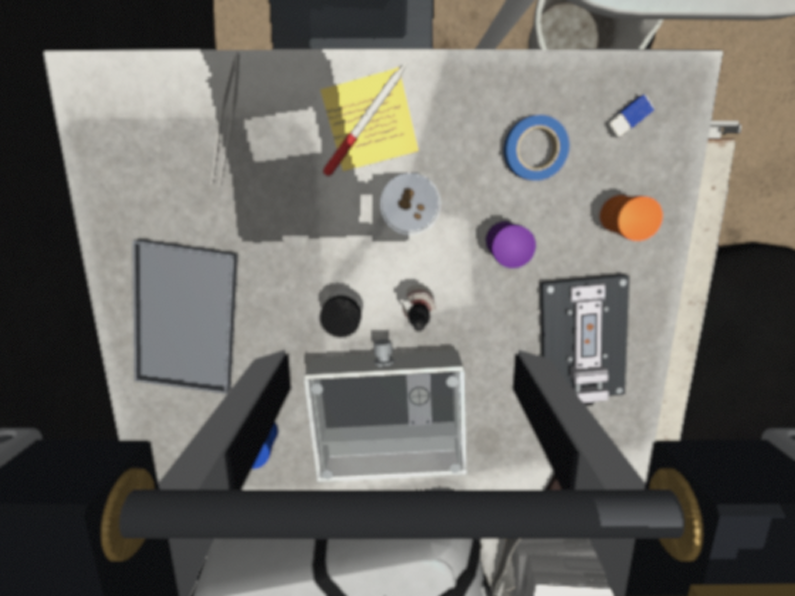

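The wrist view, in 1.42x pixels, shows:
- the white can with the black lid at (341,316) and the bottle at (419,310)
- the knob at (382,350) and the calibration slide's round window in the drawer at (419,397)
- the holder at (586,335) and the tray at (185,313)

Now an enlarged confirmation and measurements.

Run:
```python
from h import *
p=camera("wrist"); save(p,"w2",(205,190,345,290),5.7); save(p,"w3",(370,185,455,290),5.6)
k=1/1.42
def P(l,z): print([at(p,[a*k,b*k],z)[:2].tolist() for a,b in l])
P([(137,240),(237,251),(229,390),(137,380)],14)
P([(306,374),(464,368)],50)
P([(541,281),(628,275)],12)
g=[(d["conf"],np.round(at(p,d["location"],3)),d["pixels"]) for d in trace("tray",p)]
for z,q in((14,"tray"),(12,"slide_holder"),(20,"specimen_slide")):
    d=trace(q,p)[0]; c,_=cv2.findContours(d["pixels"].astype(np.uint8),0,1); c=max(c,key=cv2.contourArea)[:,0]
    w=np.array([at(p,x,z)[:2] for x in c],np.float32); print(q,cv2.minAreaRect(w))
d=trace("can",p)
for e in d[:4]:
    ys,xs=np.nonzero(e["pixels"]); print("can",xs.min(),xs.max(),ys.min(),ys.max())
d=trace("dropper_bottle",p)[0];ys,xs=np.nonzero(d["pixels"]); print("bot",xs.min(),xs.max(),ys.min(),ys.max())
```

```text
[[449.8, -161.0], [461.3, -59.7], [618.9, -84.8], [606.7, -186.7]]
[[582.0, 11.1], [575.3, 172.5]]
[[493.5, 255.0], [487.0, 345.7]]
tray ((533.7363891601562, -122.9661636352539), (107.2086410522461, 164.74057006835938), 80.99630737304688)
slide_holder ((561.9451293945312, 309.656982421875), (152.70989990234375, 95.59326171875), 7.048826694488525)
specimen_slide ((549.48388671875, 308.4844970703125), (78.71092224121094, 29.413984298706055), 3.934234380722046)
can 226 256 202 236
can 424 466 137 168
can 343 377 155 187
can 179 196 298 328
bot 286 305 200 231
```

View pics/w2.png

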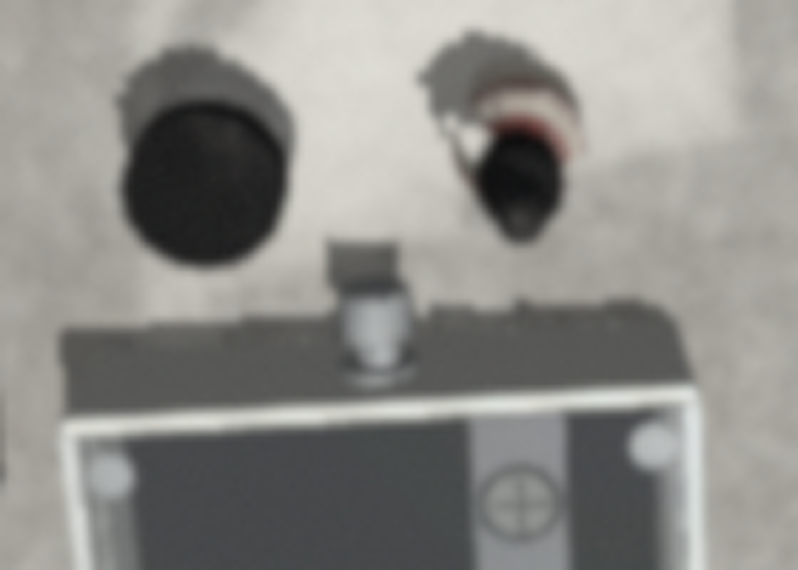

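View pics/w3.png

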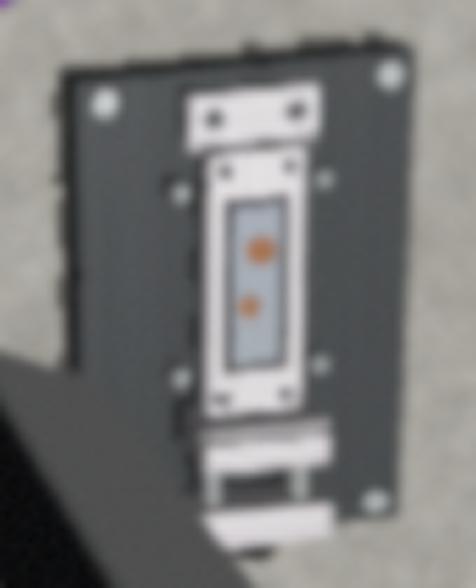

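The enlarged crop confirms the can: round black lid at crop (206,184) over a white body. The bottle bulb is at (520,210), the knob at (376,328), and the calibration slide with its round cross window is in the left half. The second crop shows the specimen slide at (254,281) with four pins around it.

Run:
```python
from h import *
p=camera("wrist")
A=lambda a,b,z:at(p,[205+a/5.7,190+b/5.7],z)[:2]
B=lambda a,b,z:at(p,[370+a/5.6,185+b/5.6],z)[:2]
print("can",A(206,184,48),"bot",A(520,210,96),"knobtop",A(376,328,38),"knob c",A(376,325,28))
a,b=A(65,425,50),A(695,390,50);print("edge",a,b,np.linalg.norm(b-a),np.arctan2(-(b-a)[0],(b-a)[1]))
print("calwin",A(520,503,17), "calslide edges",A(470,430,17),A(567,430,17))
s=[B(205,150,20),B(308,145,20),B(300,412,20),B(203,415,20)];print("slide",np.round(s,1).tolist(),np.mean(s,0))
q=[B(181,195,18),B(325,181,18),B(321,365,18),B(181,379,18)];print("pins",np.round(q,1).tolist(),np.mean(q,0))
for n in("top","scene"):
    r=camera(n)
    for nm,X in(("can",[*A(206,184,48),48]),("bot",[*A(520,210,96),96]),("knob",[*A(376,325,28),28]),("slide",[*np.mean(s,0),20])):
        print(n,nm,proj(r,X))
    save(r,n+"1",(150,130,410,280) if n=="top" else(200,150,420,330),3)
```

```text
can [519.9  50.2] bot [510.1 125.6] knobtop [562.3  91.3] knob c [565.6  90.9]
edge [584.   12.1] [574.3 172.5] 160.69303034046 0.06040025755721771
calwin [623.6 130. ] calslide edges [601.3 116. ] [601.3 142.7]
slide [[512.9, 292.3], [511.5, 319.5], [588.5, 326.9], [589.3, 300.0]] [550.55  309.675]
pins [[526.0, 288.0], [522.1, 326.2], [575.3, 331.9], [579.4, 293.6]] [550.7   309.925]
top can [np.float64(301.9), np.float64(219.6)]
top bot [np.float64(264.9), np.float64(219.4)]
top knob [np.float64(282.6), np.float64(200.8)]
top slide [np.float64(182.9), np.float64(208.0)]
scene can [np.float64(303.0), np.float64(224.3)]
scene bot [np.float64(275.2), np.float64(193.0)]
scene knob [np.float64(303.3), np.float64(210.3)]
scene slide [np.float64(237.0), np.float64(171.8)]
```

View pics/top1.png

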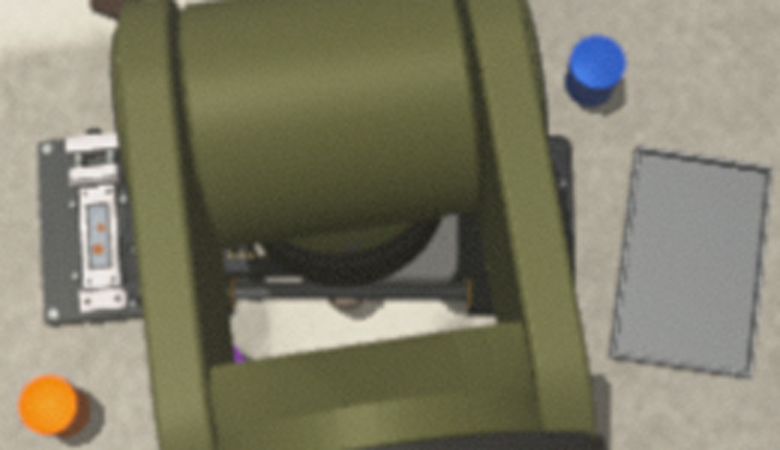

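Emit:
{"op": "servo_tool", "data": {"motion": [{"wx": 0,"wy": 0,"wz": 0,"dx": -0.505,"dy": 0.17,"dz": 1,"fingers": -0.1},{"wx": 0,"wy": 0,"wz": 0,"dx": -0.505,"dy": 0.17,"dz": 1,"fingers": -0.1},{"wx": 0,"wy": 0,"wz": 0,"dx": -0.505,"dy": 0.17,"dz": 1,"fingers": -0.1},{"wx": 0,"wy": 0,"wz": 0,"dx": -0.505,"dy": 0.17,"dz": 1,"fingers": -0.1},{"wx": 0,"wy": 0,"wz": 0,"dx": -0.505,"dy": 0.17,"dz": 1,"fingers": -0.1}]}}

```text
clock: 5.1
eef_pos: [509.9, 125.2, 207.3]
eef_rot: [3.141, 0.002, 3.141]
wrist_force: [0.4, -0.5, -0.2]
finger_gap: 57.6
finger_force: 0.0
```

Emit:
{"op": "servo_tool", "data": {"motion": [{"wx": 0,"wy": 0,"wz": 0,"dx": 0,"dy": 0,"dz": 0.75,"fingers": -0.1},{"wx": 0,"wy": 0,"wz": 0,"dx": 0,"dy": 0,"dz": 0.75,"fingers": -0.1},{"wx": 0,"wy": 0,"wz": 0,"dx": 0,"dy": 0,"dz": 0.75,"fingers": -0.1},{"wx": 0,"wy": 0,"wz": 0,"dx": 0,"dy": 0,"dz": 0.75,"fingers": -0.1},{"wx": 0,"wy": 0,"wz": 0,"dx": 0,"dy": 0,"dz": 0.75,"fingers": -0.1}]}}

```text
clock: 5.6
eef_pos: [510.8, 125.4, 133.2]
eef_rot: [3.141, 0.004, 3.141]
wrist_force: [0.6, -0.1, -0.9]
finger_gap: 51.6
finger_force: 0.0
```

Run:
```python
from h import *
s=st(); p=camera("wrist"); save(p,"w4",s=1.42)
e=s["eef_pos"]
print("tcp axis proj",[proj(p,[e[0],e[1],z]) for z in(96,40)], "bot",proj(p,[510,126,96]))
for q in("dropper_bottle","can","drawer_knob"):
    for d in trace(q,p)[:2]:
        ys,xs=np.nonzero(d["pixels"]); print(q,d["conf"],xs.min(),xs.max(),ys.min(),ys.max(),at(p,d["location"],{"dropper_bottle":90,"can":48,"drawer_knob":30}[q]))
```

```text
{'clock': 5.6, 'joints': [0.171, 0.316, 1.676, -0.0, 1.145, -1.399], 'eef_pos': [510.768, 125.424, 133.21], 'eef_rot': [3.141, 0.004, 3.141], 'wrist_force': [0.593, -0.075, -0.887], 'finger_gap': 51.576, 'finger_force': 0.0}
tcp axis proj [[np.float64(282.2), np.float64(238.2)], [np.float64(282.3), np.float64(214.8)]] bot [np.float64(283.0), np.float64(237.2)]
dropper_bottle 0.76 266 302 191 246 [498.5 126.3  90. ]
can 0.84 169 224 195 251 [515.6  55.   48. ]
can 0.82 488 559 83 137 [424.5 314.6  48. ]
drawer_knob 0.65 156 328 252 297 [576.3 107.   30. ]
```

View pics/w4.png

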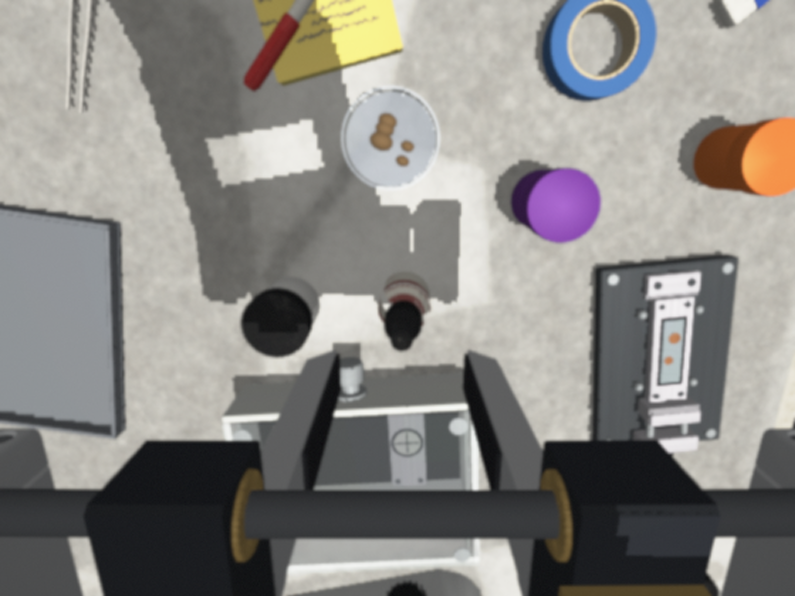

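The bottle bulb (402,338) lies on the tool axis as predicted. Descending and gripping.

Emit:
{"op": "servo_tool", "data": {"motion": [{"wx": 0,"wy": 0,"wz": 0,"dx": 0,"dy": 0,"dz": 0.55,"fingers": -0.1},{"wx": 0,"wy": 0,"wz": 0,"dx": 0,"dy": 0,"dz": 0.55,"fingers": -0.1},{"wx": 0,"wy": 0,"wz": 0,"dx": 0,"dy": 0,"dz": 0.9,"fingers": -0.1},{"wx": 0,"wy": 0,"wz": 0,"dx": 0,"dy": 0,"dz": 1,"fingers": -0.1},{"wx": 0,"wy": 0,"wz": 0,"dx": 0,"dy": 0,"dz": 1,"fingers": -0.1}]}}

```text
clock: 6.3
eef_pos: [509.3, 125.2, 30.4]
eef_rot: [-3.141, -0.002, 3.141]
wrist_force: [-0.1, 0.5, 1.2]
finger_gap: 51.8
finger_force: 0.0
```

Emit:
{"op": "servo_tool", "data": {"motion": [{"wx": 0,"wy": 0,"wz": 0,"dx": 0,"dy": 0,"dz": 0.1,"fingers": -0.1},{"wx": 0,"wy": 0,"wz": 0,"dx": 0,"dy": 0,"dz": 0.1,"fingers": 0.5},{"wx": 0,"wy": 0,"wz": 0,"dx": 0,"dy": 0,"dz": 0.1,"fingers": 0.5},{"wx": 0,"wy": 0,"wz": 0,"dx": 0,"dy": 0,"dz": 0.1,"fingers": 0.5},{"wx": 0,"wy": 0,"wz": 0,"dx": 0,"dy": 0,"dz": 0.1,"fingers": 0.5},{"wx": 0,"wy": 0,"wz": 0,"dx": 0,"dy": 0,"dz": 0.1,"fingers": 0.5},{"wx": 0,"wy": 0,"wz": 0,"dx": 0,"dy": 0,"dz": 0.1,"fingers": 0.5}], "newtons": 10}}

```text
clock: 7.0
eef_pos: [510.1, 125.4, 21.1]
eef_rot: [3.141, 0.001, 3.141]
wrist_force: [-0.3, 0.6, 6.3]
finger_gap: 32.5
finger_force: 10.0
```

Emit:
{"op": "servo_tool", "data": {"motion": [{"wx": 0,"wy": 0,"wz": 0,"dx": 0,"dy": 0,"dz": -0.2,"fingers": 0.5},{"wx": 0,"wy": 0,"wz": 0,"dx": 0,"dy": 0,"dz": -0.5,"fingers": 0.5},{"wx": 0,"wy": 0,"wz": 0,"dx": 0,"dy": 0,"dz": -0.7,"fingers": 0.5},{"wx": 0,"wy": 0,"wz": 0,"dx": 0,"dy": 0,"dz": -0.7,"fingers": 0.5},{"wx": 0,"wy": 0,"wz": 0,"dx": 0,"dy": 0,"dz": -0.7,"fingers": 0.5}]}}

```text
clock: 7.5
eef_pos: [509.5, 125.2, 89.9]
eef_rot: [-3.141, -0.0, 3.141]
wrist_force: [0.1, 0.3, -1.8]
finger_gap: 32.4
finger_force: 9.9
```

Emit:
{"op": "servo_tool", "data": {"motion": [{"wx": 0,"wy": 0,"wz": 0,"dx": 0,"dy": -0.3,"dz": 0,"fingers": 0.5},{"wx": 0,"wy": 0,"wz": 0,"dx": 0,"dy": -0.65,"dz": 0,"fingers": 0.5},{"wx": 0,"wy": 0,"wz": 0,"dx": 0,"dy": -1,"dz": 0,"fingers": 0.5}]}}

```text
clock: 7.8
eef_pos: [508.7, 24.3, 88.8]
eef_rot: [3.142, -0.003, -3.142]
wrist_force: [0.8, -0.2, -0.3]
finger_gap: 32.7
finger_force: 9.9
```

Emit:
{"op": "servo_tool", "data": {"motion": [{"wx": 0,"wy": 0,"wz": 0,"dx": -0.1,"dy": -0.35,"dz": 0,"fingers": 0.5},{"wx": 0,"wy": 0,"wz": 0,"dx": -0.2,"dy": -0.7,"dz": 0,"fingers": 0.5},{"wx": 0,"wy": 0,"wz": 0,"dx": -0.3,"dy": -1,"dz": 0,"fingers": 0.5}]}}

```text
clock: 8.1
eef_pos: [539.0, -76.4, 88.8]
eef_rot: [3.141, -0.002, 3.14]
wrist_force: [1.3, 0.5, -1.1]
finger_gap: 32.8
finger_force: 9.9
```

Emit:
{"op": "servo_tool", "data": {"motion": [{"wx": 0,"wy": 0,"wz": 0,"dx": -0.15,"dy": -0.3,"dz": 0,"fingers": 0.5},{"wx": 0,"wy": 0,"wz": 0,"dx": -0.29,"dy": -0.54,"dz": 0.1,"fingers": 0.5},{"wx": 0,"wy": 0,"wz": 0,"dx": -0.29,"dy": -0.54,"dz": 0.3,"fingers": 0.5},{"wx": 0,"wy": 0,"wz": 0,"dx": -0.29,"dy": -0.54,"dz": 0.5,"fingers": 0.5},{"wx": 0,"wy": 0,"wz": 0,"dx": -0.29,"dy": -0.54,"dz": 0.6,"fingers": 0.5},{"wx": 0,"wy": 0,"wz": 0,"dx": -0.29,"dy": -0.54,"dz": 0.64,"fingers": 0.5},{"wx": 0,"wy": 0,"wz": 0,"dx": -0.29,"dy": -0.54,"dz": 0.64,"fingers": 0.5},{"wx": 0,"wy": 0,"wz": 0,"dx": -0.29,"dy": -0.54,"dz": 0.64,"fingers": 0.5}]}}

```text
clock: 8.9
eef_pos: [568.8, -128.7, 27.1]
eef_rot: [-3.141, 0.001, 3.141]
wrist_force: [-0.2, -0.5, -1.6]
finger_gap: 32.2
finger_force: 9.9
```

Run:
```python
from h import *
s=st(); p=camera("wrist"); save(p,"w5",s=1.42)
for d in trace("tray",p)[:1]:
    c,_=cv2.findContours(d["pixels"].astype(np.uint8),0,1); c=max(c,key=cv2.contourArea)[:,0]
    print(cv2.minAreaRect(np.array([at(p,x,14)[:2] for x in c],np.float32)))
```

```text
{'clock': 8.9, 'joints': [-0.285, 0.574, 1.578, -0.0, 0.989, -1.856], 'eef_pos': [568.839, -128.737, 27.093], 'eef_rot': [-3.141, 0.001, 3.141], 'wrist_force': [-0.199, -0.473, -1.601], 'finger_gap': 32.183, 'finger_force': 9.911}
((535.42822265625, -126.02996063232422), (104.07608795166016, 159.17825317382812), 81.20486450195312)
```

View pics/w5.png

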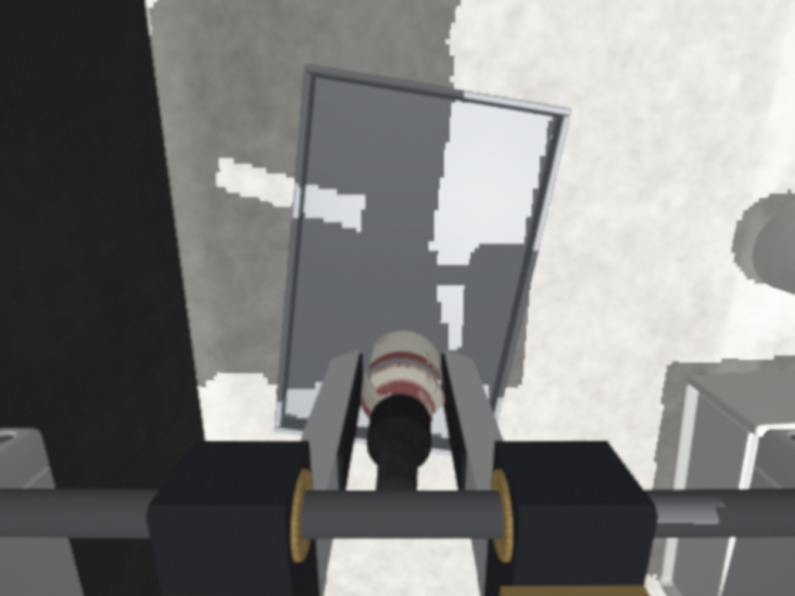

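The tray surrounds the bottle, which sits upright at about (400,380). Lowering, releasing, and going on to the can.

Emit:
{"op": "servo_tool", "data": {"motion": [{"wx": 0,"wy": 0,"wz": 0,"dx": 0,"dy": 0,"dz": 0.025,"fingers": 0.5},{"wx": 0,"wy": 0,"wz": 0,"dx": 0,"dy": 0,"dz": 0.025,"fingers": 0.5},{"wx": 0,"wy": 0,"wz": 0,"dx": 0,"dy": 0,"dz": 0.025,"fingers": 0},{"wx": 0,"wy": 0,"wz": 0,"dx": 0,"dy": 0,"dz": 0.025,"fingers": 0},{"wx": 0,"wy": 0,"wz": 0,"dx": 0,"dy": 0,"dz": 0.025,"fingers": 0},{"wx": 0,"wy": 0,"wz": 0,"dx": 0,"dy": 0,"dz": 0.025,"fingers": 0},{"wx": 0,"wy": 0,"wz": 0,"dx": 0,"dy": 0,"dz": 0.025,"fingers": 0},{"wx": 0,"wy": 0,"wz": 0,"dx": 0,"dy": 0,"dz": -0.2,"fingers": 0},{"wx": 0,"wy": 0,"wz": 0,"dx": 0,"dy": 0,"dz": -0.6,"fingers": 0},{"wx": 0,"wy": 0,"wz": 0,"dx": 0,"dy": 0,"dz": -1,"fingers": 0}]}}

```text
clock: 10.0
eef_pos: [568.1, -128.6, 127.3]
eef_rot: [3.141, -0.001, 3.141]
wrist_force: [0.0, -0.4, 0.3]
finger_gap: 47.1
finger_force: 0.0
```

Emit:
{"op": "servo_tool", "data": {"motion": [{"wx": 0,"wy": 0,"wz": 0,"dx": 0,"dy": 0,"dz": -0.05,"fingers": -0.3},{"wx": 0,"wy": 0,"wz": 0,"dx": 0.25,"dy": 0.45,"dz": -0.05,"fingers": -0.3},{"wx": 0,"wy": 0,"wz": 0,"dx": 0.5,"dy": 0.9,"dz": -0.05,"fingers": -0.3},{"wx": 0,"wy": 0,"wz": 0,"dx": 0.5,"dy": 1,"dz": -0.05,"fingers": -0.3}]}}

```text
clock: 10.4
eef_pos: [516.3, -25.9, 131.0]
eef_rot: [3.141, -0.001, -3.141]
wrist_force: [0.2, -0.9, 0.4]
finger_gap: 61.1
finger_force: 0.0
```

Emit:
{"op": "servo_tool", "data": {"motion": [{"wx": 0,"wy": 0,"wz": 0,"dx": 0,"dy": 0.4,"dz": 0,"fingers": -0.3},{"wx": 0,"wy": 0,"wz": 0,"dx": 0,"dy": 0.8,"dz": 0,"fingers": -0.3},{"wx": 0,"wy": 0,"wz": 0,"dx": 0,"dy": 0.8,"dz": 0,"fingers": -0.3},{"wx": 0,"wy": 0,"wz": 0,"dx": 0,"dy": 0.8,"dz": 0,"fingers": -0.3}]}}

```text
clock: 10.8
eef_pos: [518.7, 51.5, 131.0]
eef_rot: [-3.141, -0.0, -3.141]
wrist_force: [0.5, -0.6, 1.0]
finger_gap: 61.1
finger_force: 0.0
```

Run:
```python
from h import *
s=st(); p=camera("wrist"); e=s["eef_pos"]
im=p["image"].astype(int).sum(2)
print("proj tcp z48",proj(p,[e[0],e[1],48]))
for d in trace("can",p)[:2]:
    m=d["pixels"]&(im<170); ys,xs=np.nonzero(m)
    if len(xs)==0: continue
    W=xs.max()-xs.min()+1; print(xs.min(),xs.max(),ys.min(),ys.max(),"centre",at(p,[(xs.min()+xs.max())/2,ys.max()+.5-W/2],48))
save(p,"w6",(150,150,400,330),3)
```

```text
{'clock': 10.8, 'joints': [0.029, 0.312, 1.688, -0.0, 1.142, -1.543], 'eef_pos': [518.747, 51.499, 131.041], 'eef_rot': [-3.141, -0.0, -3.141], 'wrist_force': [0.501, -0.56, 0.997], 'finger_gap': 61.098, 'finger_force': 0.0}
proj tcp z48 [np.float64(282.3), np.float64(218.8)]
442 480 112 156 centre [451.3 191.6  48. ]
257 302 195 242 centre [519.4  49.1  48. ]
```

View pics/w6.png

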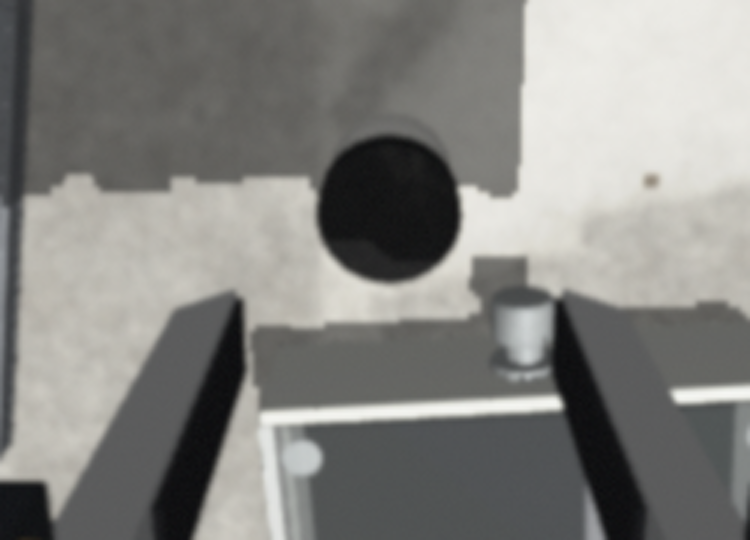

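The black lid at crop (390,210) is within 2 mm of the tool axis. Descending and gripping the can.

Emit:
{"op": "servo_tool", "data": {"motion": [{"wx": 0,"wy": 0,"wz": 0,"dx": -0.01,"dy": -0.015,"dz": 0.3,"fingers": -0.3},{"wx": 0,"wy": 0,"wz": 0,"dx": -0.01,"dy": -0.015,"dz": 0.7,"fingers": -0.3},{"wx": 0,"wy": 0,"wz": 0,"dx": -0.01,"dy": -0.015,"dz": 1,"fingers": -0.3},{"wx": 0,"wy": 0,"wz": 0,"dx": -0.01,"dy": -0.015,"dz": 1,"fingers": -0.3}]}}

```text
clock: 11.3
eef_pos: [517.6, 48.5, 28.1]
eef_rot: [-3.141, -0.006, 3.139]
wrist_force: [0.3, -0.0, 0.6]
finger_gap: 61.0
finger_force: 0.0
```

Emit:
{"op": "servo_tool", "data": {"motion": [{"wx": 0,"wy": 0,"wz": 0,"dx": 0,"dy": 0,"dz": 0.1,"fingers": -0.3},{"wx": 0,"wy": 0,"wz": 0,"dx": 0,"dy": 0,"dz": 0.1,"fingers": 0.4},{"wx": 0,"wy": 0,"wz": 0,"dx": 0,"dy": 0,"dz": 0.1,"fingers": 0.4},{"wx": 0,"wy": 0,"wz": 0,"dx": 0,"dy": 0,"dz": 0.1,"fingers": 0.4},{"wx": 0,"wy": 0,"wz": 0,"dx": 0,"dy": 0,"dz": 0.1,"fingers": 0.4},{"wx": 0,"wy": 0,"wz": 0,"dx": 0,"dy": 0,"dz": 0.1,"fingers": 0.4},{"wx": 0,"wy": 0,"wz": 0,"dx": 0,"dy": 0,"dz": 0.1,"fingers": 0.4}], "newtons": 10}}

```text
clock: 12.0
eef_pos: [520.3, 49.7, 22.5]
eef_rot: [-3.141, 0.002, 3.141]
wrist_force: [-1.0, -1.7, 7.0]
finger_gap: 41.1
finger_force: 10.0
```

Emit:
{"op": "servo_tool", "data": {"motion": [{"wx": 0,"wy": 0,"wz": 0,"dx": 0,"dy": 0,"dz": -0.2,"fingers": 0.4},{"wx": 0,"wy": 0,"wz": 0,"dx": 0.05,"dy": 0,"dz": -0.6,"fingers": 0.4},{"wx": 0,"wy": 0,"wz": 0,"dx": 0.1,"dy": -0.3,"dz": -0.6,"fingers": 0.4},{"wx": 0,"wy": 0,"wz": 0,"dx": 0.195,"dy": -0.65,"dz": -0.6,"fingers": 0.4},{"wx": 0,"wy": 0,"wz": 0,"dx": 0.195,"dy": -1,"dz": -0.6,"fingers": 0.4}]}}

```text
clock: 12.5
eef_pos: [499.3, -51.0, 82.0]
eef_rot: [-3.142, 0.0, -3.141]
wrist_force: [0.6, -0.1, -0.7]
finger_gap: 41.1
finger_force: 10.0
```

Emit:
{"op": "servo_tool", "data": {"motion": [{"wx": 0,"wy": 0,"wz": 0,"dx": 0,"dy": -0.35,"dz": 0,"fingers": 0.4},{"wx": 0,"wy": 0,"wz": 0,"dx": 0,"dy": -0.7,"dz": 0,"fingers": 0.4},{"wx": 0,"wy": 0,"wz": 0,"dx": 0,"dy": -0.7,"dz": 0.1,"fingers": 0.4},{"wx": 0,"wy": 0,"wz": 0,"dx": 0,"dy": -0.7,"dz": 0.3,"fingers": 0.4},{"wx": 0,"wy": 0,"wz": 0,"dx": 0,"dy": -0.7,"dz": 0.5,"fingers": 0.4},{"wx": 0,"wy": 0,"wz": 0,"dx": 0,"dy": -0.7,"dz": 0.54,"fingers": 0.4},{"wx": 0,"wy": 0,"wz": 0,"dx": 0,"dy": -0.7,"dz": 0.54,"fingers": 0.4},{"wx": 0,"wy": 0,"wz": 0,"dx": 0,"dy": -0.7,"dz": 0.54,"fingers": 0.4}]}}

```text
clock: 13.3
eef_pos: [500.5, -120.0, 28.3]
eef_rot: [-3.141, 0.001, 3.141]
wrist_force: [0.6, -0.2, -0.3]
finger_gap: 41.4
finger_force: 10.0
```

Emit:
{"op": "servo_tool", "data": {"motion": [{"wx": 0,"wy": 0,"wz": 0,"dx": 0,"dy": 0,"dz": 0.025,"fingers": 0.4},{"wx": 0,"wy": 0,"wz": 0,"dx": 0,"dy": 0,"dz": 0.025,"fingers": 0.4},{"wx": 0,"wy": 0,"wz": 0,"dx": 0,"dy": 0,"dz": 0.025,"fingers": -0.25},{"wx": 0,"wy": 0,"wz": 0,"dx": 0,"dy": 0,"dz": 0.025,"fingers": -0.25},{"wx": 0,"wy": 0,"wz": 0,"dx": 0,"dy": 0,"dz": 0.025,"fingers": -0.25},{"wx": 0,"wy": 0,"wz": 0,"dx": 0,"dy": 0,"dz": 0.025,"fingers": -0.25},{"wx": 0,"wy": 0,"wz": 0,"dx": 0,"dy": 0,"dz": 0.025,"fingers": -0.25},{"wx": 0,"wy": 0,"wz": 0,"dx": 0,"dy": 0,"dz": -0.2,"fingers": -0.25},{"wx": 0,"wy": 0,"wz": 0,"dx": 0,"dy": 0,"dz": -0.6,"fingers": -0.25},{"wx": 0,"wy": 0,"wz": 0,"dx": 0,"dy": 0,"dz": -1,"fingers": -0.25}]}}

```text
clock: 14.3
eef_pos: [499.6, -120.1, 128.4]
eef_rot: [3.141, -0.001, 3.141]
wrist_force: [0.1, 0.0, -0.1]
finger_gap: 58.9
finger_force: 0.0
```

Emit:
{"op": "servo_tool", "data": {"motion": [{"wx": 0,"wy": 0,"wz": 0,"dx": -0.1,"dy": 0.4,"dz": -0.1,"fingers": -0.3},{"wx": 0,"wy": 0,"wz": 0,"dx": -0.3,"dy": 0.8,"dz": -0.1,"fingers": -0.3},{"wx": 0,"wy": 0,"wz": 0,"dx": -0.4,"dy": 1,"dz": -0.1,"fingers": -0.3},{"wx": 0,"wy": 0,"wz": 0,"dx": -0.4,"dy": 1,"dz": -0.1,"fingers": -0.3}]}}

```text
clock: 14.7
eef_pos: [540.7, -18.1, 137.4]
eef_rot: [3.141, 0.0, -3.14]
wrist_force: [-0.1, -0.9, -0.5]
finger_gap: 61.4
finger_force: 0.0
```

Emit:
{"op": "servo_tool", "data": {"motion": [{"wx": 0,"wy": 0,"wz": 0,"dx": 0,"dy": 0.4,"dz": 0,"fingers": -0.3},{"wx": 0,"wy": 0,"wz": 0,"dx": 0,"dy": 0.8,"dz": 0,"fingers": -0.3},{"wx": 0,"wy": 0,"wz": 0,"dx": 0,"dy": 1,"dz": 0,"fingers": -0.3},{"wx": 0,"wy": 0,"wz": 0,"dx": 0,"dy": 1,"dz": 0,"fingers": -0.3},{"wx": 0,"wy": 0,"wz": 0,"dx": 0,"dy": 1,"dz": 0,"fingers": -0.3}]}}

```text
clock: 15.2
eef_pos: [540.0, 78.9, 137.3]
eef_rot: [-3.141, -0.0, 3.141]
wrist_force: [0.8, -0.1, -0.0]
finger_gap: 60.9
finger_force: 0.0
```

Run:
```python
from h import *
s=st(); p=camera("wrist"); e=s["eef_pos"]
print("knob pred",proj(p,[565.6,91,38]),"tcp z38",proj(p,[e[0],e[1],38]))
print([(d["conf"],d["location"],at(p,d["location"],33)) for d in spot_in("drawer_knob",p)[:2]])
t=camera("top"); print("tray things",[(q,[(round(d["conf"],2),np.round(at(t,d["location"],z)).tolist()) for d in spot_in(q,t)[:4]]) for q,z in(("can",50),("dropper_bottle",60))])
a=p["image"][150:350,150:400,::-1]; b=t["image"][130:280,300:460,::-1]
a=cv2.resize(a,(500,400)); b=cv2.resize(b,(300,281)); c=np.zeros((400,800,3),np.uint8); c[:,:500]=a; c[:281,500:]=b
cv2.imwrite("pics/c7.png",c)
```

```text
{'clock': 15.2, 'joints': [0.078, 0.356, 1.612, -0.0, 1.174, -1.492], 'eef_pos': [540.005, 78.854, 137.314], 'eef_rot': [-3.141, -0.0, 3.141], 'wrist_force': [0.752, -0.109, -0.034], 'finger_gap': 60.933, 'finger_force': 0.0}
knob pred [np.float64(295.7), np.float64(240.2)] tcp z38 [np.float64(282.4), np.float64(213.2)]
[(0.7, [299.3, 247.7], array([575.1,  94.6,  33. ]))]
tray things [('can', [(0.87, [671.0, -57.0, 50.0]), (0.85, [423.0, 326.0, 50.0]), (0.85, [452.0, 219.0, 50.0]), (0.83, [499.0, -121.0, 50.0])]), ('dropper_bottle', [(0.46, [561.0, -122.0, 60.0])])]
```

View pics/c7.png

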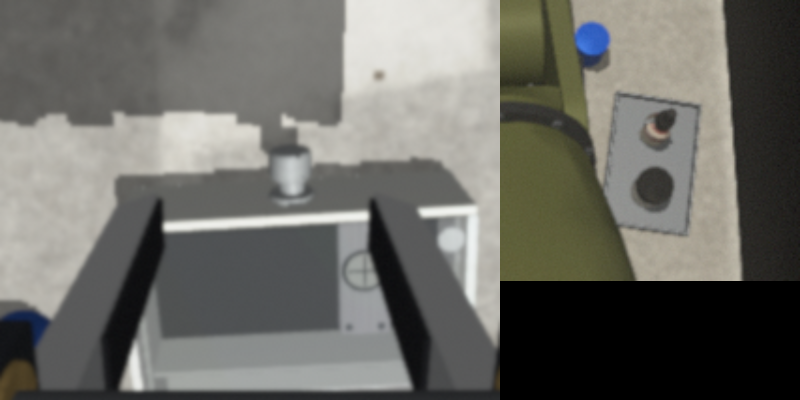

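The tray holds the upright bottle and can. The knob head is at crop (290,166), about world (564,91). Next: rotate by the unit's yaw of 0.06, then descend and pinch.

Emit:
{"op": "servo_tool", "data": {"motion": [{"wx": 0,"wy": 0,"wz": -0.03,"dx": -0.24,"dy": 0.12,"dz": 0.2,"fingers": 0},{"wx": 0,"wy": 0,"wz": -0.03,"dx": -0.24,"dy": 0.12,"dz": 0.5,"fingers": 0},{"wx": 0,"wy": 0,"wz": -0.03,"dx": -0.24,"dy": 0.12,"dz": 0.8,"fingers": 0},{"wx": 0,"wy": 0,"wz": -0.03,"dx": -0.24,"dy": 0.12,"dz": 0.8,"fingers": 0},{"wx": 0,"wy": 0,"wz": -0.03,"dx": -0.24,"dy": 0.12,"dz": 0.8,"fingers": 0}]}}

```text
clock: 15.95
eef_pos: [564.4, 91.4, 58.1]
eef_rot: [-3.142, -0.0, -3.083]
wrist_force: [0.1, -0.7, 0.5]
finger_gap: 47.1
finger_force: 0.0
```

Run:
```python
from h import *
s=st(); p=camera("wrist"); e=s["eef_pos"]
print("tcp z38/28",proj(p,[e[0],e[1],38]),proj(p,[e[0],e[1],28]))
save(p,"w8",(180,150,400,300),3.5)
```

```text
{'clock': 15.95, 'joints': [0.096, 0.508, 1.597, -0.0, 1.037, -1.533], 'eef_pos': [564.373, 91.37, 58.125], 'eef_rot': [-3.142, -0.0, -3.083], 'wrist_force': [0.123, -0.669, 0.493], 'finger_gap': 47.133, 'finger_force': 0.0}
tcp z38/28 [np.float64(282.3), np.float64(247.8)] [np.float64(282.3), np.float64(242.2)]
```

View pics/w8.png

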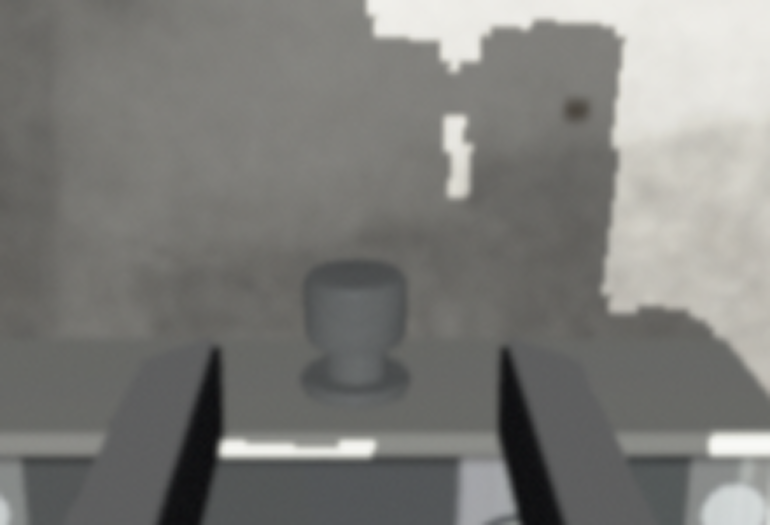

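Yaw is aligned. The knob head centre (355,318) is about 4 mm nearer than the tool axis, so I correct that, pinch, and pull the drawer open.

Emit:
{"op": "servo_tool", "data": {"motion": [{"wx": 0,"wy": 0,"wz": 0,"dx": 0.04,"dy": 0,"dz": 0.1,"fingers": 0},{"wx": 0,"wy": 0,"wz": 0,"dx": 0.04,"dy": 0,"dz": 0.4,"fingers": 0},{"wx": 0,"wy": 0,"wz": 0,"dx": 0.04,"dy": 0,"dz": 0.42,"fingers": 0},{"wx": 0,"wy": 0,"wz": 0,"dx": 0.04,"dy": 0,"dz": 0.42,"fingers": 0.8},{"wx": 0,"wy": 0,"wz": 0,"dx": 0.04,"dy": 0,"dz": 0.42,"fingers": 0.8},{"wx": 0,"wy": 0,"wz": 0,"dx": 0.04,"dy": 0,"dz": 0.42,"fingers": 0.8},{"wx": 0,"wy": 0,"wz": 0,"dx": 0.04,"dy": 0,"dz": 0.42,"fingers": 0.8},{"wx": 0,"wy": 0,"wz": 0,"dx": 0.04,"dy": 0,"dz": 0.42,"fingers": 0.8},{"wx": 0,"wy": 0,"wz": 0,"dx": 0.04,"dy": 0,"dz": 0.42,"fingers": 0.8}], "newtons": 15}}

```text
clock: 16.9
eef_pos: [560.8, 90.3, 16.4]
eef_rot: [-3.14, 0.001, -3.083]
wrist_force: [-0.6, -10.6, 3.1]
finger_gap: 19.3
finger_force: 15.0
```

Emit:
{"op": "servo_tool", "data": {"motion": [{"wx": 0,"wy": 0,"wz": 0,"dx": 0.1,"dy": 0,"dz": 0,"fingers": 0.8},{"wx": 0,"wy": 0,"wz": 0,"dx": 0.25,"dy": 0,"dz": 0,"fingers": 0.8},{"wx": 0,"wy": 0,"wz": 0,"dx": 0.4,"dy": 0,"dz": 0,"fingers": 0.8},{"wx": 0,"wy": 0,"wz": 0,"dx": 0.55,"dy": 0,"dz": 0,"fingers": 0.8},{"wx": 0,"wy": 0,"wz": 0,"dx": 0.7,"dy": 0,"dz": 0,"fingers": 0.8},{"wx": 0,"wy": 0,"wz": 0,"dx": 0.85,"dy": 0,"dz": 0,"fingers": 0.8},{"wx": 0,"wy": 0,"wz": 0,"dx": 0.95,"dy": 0,"dz": 0,"fingers": 0.8},{"wx": 0,"wy": 0,"wz": 0,"dx": 0.97,"dy": 0,"dz": 0,"fingers": 0.8},{"wx": 0,"wy": 0,"wz": 0,"dx": 0.97,"dy": 0,"dz": 0,"fingers": 0.8}]}}

```text
clock: 17.8
eef_pos: [463.7, 84.5, 16.4]
eef_rot: [-3.14, 0.001, -3.082]
wrist_force: [-0.5, -13.2, 4.5]
finger_gap: 19.5
finger_force: 15.0
```

Run:
```python
from h import *
st()
```

```text
{'clock': 17.8, 'joints': [0.104, 0.389, 1.904, -0.003, 0.847, -1.525], 'eef_pos': [463.737, 84.544, 16.396], 'eef_rot': [-3.14, 0.001, -3.082], 'wrist_force': [-0.529, -13.226, 4.501], 'finger_gap': 19.453, 'finger_force': 15.001}
```

Emit:
{"op": "servo_tool", "data": {"motion": [{"wx": 0,"wy": 0,"wz": 0,"dx": 0,"dy": 0,"dz": 0,"fingers": 0},{"wx": 0,"wy": 0,"wz": 0,"dx": 0,"dy": 0,"dz": 0,"fingers": 0},{"wx": 0,"wy": 0,"wz": 0,"dx": 0,"dy": 0,"dz": 0,"fingers": 0},{"wx": 0,"wy": 0,"wz": 0,"dx": 0,"dy": 0,"dz": 0,"fingers": 0},{"wx": 0,"wy": 0,"wz": 0,"dx": 0,"dy": 0,"dz": -0.3,"fingers": 0},{"wx": 0,"wy": 0,"wz": 0,"dx": 0,"dy": 0,"dz": -0.8,"fingers": 0},{"wx": 0,"wy": 0,"wz": 0,"dx": 0,"dy": 0,"dz": -1,"fingers": 0},{"wx": 0,"wy": 0,"wz": 0,"dx": 0,"dy": 0,"dz": -1,"fingers": 0}]}}

```text
clock: 18.6
eef_pos: [464.7, 86.1, 118.3]
eef_rot: [3.141, 0.005, -3.082]
wrist_force: [1.1, 0.1, -0.3]
finger_gap: 47.1
finger_force: 0.0
```

Emit:
{"op": "servo_tool", "data": {"motion": [{"wx": 0,"wy": 0,"wz": 0,"dx": 0,"dy": 0.4,"dz": -0.3,"fingers": 0},{"wx": 0,"wy": 0,"wz": 0,"dx": 0,"dy": 0.8,"dz": -0.5,"fingers": 0},{"wx": 0,"wy": 0,"wz": 0,"dx": 0,"dy": 1,"dz": -0.5,"fingers": 0},{"wx": 0,"wy": 0,"wz": 0,"dx": 0,"dy": 1,"dz": -0.5,"fingers": 0}]}}

```text
clock: 19.0
eef_pos: [456.8, 187.4, 164.5]
eef_rot: [3.142, -0.001, -3.08]
wrist_force: [-0.8, -0.2, -0.9]
finger_gap: 47.2
finger_force: 0.0
```

Run:
```python
from h import *
st(); p=camera("wrist"); save(p,"w9",s=1.42)
for q,z in(("calibration_slide",17),("specimen_slide",20)):
    for d in trace(q,p)[:2]:
        c,_=cv2.findContours(d["pixels"].astype(np.uint8),0,1); c=max(c,key=cv2.contourArea)[:,0]
        print(q,d["conf"],cv2.minAreaRect(np.array([at(p,x,z)[:2] for x in c],np.float32)))
```

```text
{'clock': 19.0, 'joints': [0.315, 0.215, 1.727, 0.0, 1.2, -1.318], 'eef_pos': [456.845, 187.424, 164.526], 'eef_rot': [3.142, -0.001, -3.08], 'wrist_force': [-0.841, -0.224, -0.935], 'finger_gap': 47.184, 'finger_force': 0.0}
calibration_slide 0.57 ((517.6917114257812, 124.05506896972656), (45.71428680419922, 26.80167007446289), 3.162299633026123)
calibration_slide 0.3 ((532.42333984375, 305.31549072265625), (95.86569213867188, 91.12955474853516), 5.997693061828613)
specimen_slide 0.68 ((543.0724487304688, 307.661376953125), (67.79112243652344, 28.4492244720459), 6.7243757247924805)
```

View pics/w9.png

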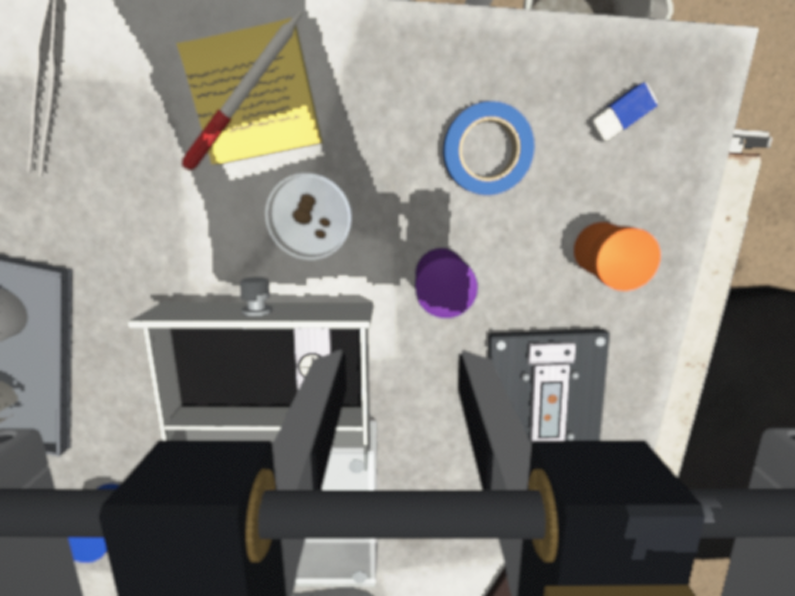

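The drawer is open. The calibration slide with its round window is at (311,355) in the drawer, its right half in the picture's left is empty, and the holder is at (550,385). Moving over the holder.

Emit:
{"op": "servo_tool", "data": {"motion": [{"wx": 0,"wy": 0,"wz": 0,"dx": -0.4,"dy": 0.3,"dz": 0,"fingers": 0},{"wx": 0,"wy": 0,"wz": 0,"dx": -0.8,"dy": 0.6,"dz": 0,"fingers": 0},{"wx": 0,"wy": 0,"wz": 0,"dx": -1,"dy": 0.8,"dz": 0,"fingers": 0},{"wx": 0,"wy": 0,"wz": 0,"dx": -1,"dy": 1,"dz": 0.2,"fingers": 0},{"wx": 0,"wy": 0,"wz": -0.018,"dx": -1,"dy": 1,"dz": 0.5,"fingers": 0},{"wx": 0,"wy": 0,"wz": -0.018,"dx": -1,"dy": 1,"dz": 0.5,"fingers": 0},{"wx": 0,"wy": 0,"wz": -0.018,"dx": -1,"dy": 1,"dz": 0.5,"fingers": 0}]}}

```text
clock: 19.85
eef_pos: [551.5, 290.2, 115.5]
eef_rot: [-3.141, -0.001, -3.048]
wrist_force: [1.0, 0.4, 0.3]
finger_gap: 47.2
finger_force: 0.0
```

Emit:
{"op": "servo_tool", "data": {"motion": [{"wx": 0,"wy": 0,"wz": 0,"dx": 0,"dy": 0.17,"dz": 0,"fingers": 0},{"wx": 0,"wy": 0,"wz": 0,"dx": 0,"dy": 0.17,"dz": 0,"fingers": 0},{"wx": 0,"wy": 0,"wz": 0,"dx": 0,"dy": 0.17,"dz": 0,"fingers": 0}]}}

```text
clock: 20.15
eef_pos: [549.9, 308.8, 116.4]
eef_rot: [3.141, 0.001, -3.046]
wrist_force: [-0.1, -0.0, -1.2]
finger_gap: 46.9
finger_force: 0.0
```

Run:
```python
from h import *
s=st(); p=camera("wrist"); e=s["eef_pos"]
print(proj(p,[*e[:2],20]))
for d in trace("specimen_slide",p)[:2]:
    c,_=cv2.findContours(d["pixels"].astype(np.uint8),0,1); c=max(c,key=cv2.contourArea)[:,0]
    print(d["conf"],cv2.minAreaRect(np.array([at(p,x,20)[:2] for x in c],np.float32)),c.min(0),c.max(0))
save(p,"w10",(150,110,400,300),3.2)
```

```text
{'clock': 20.15, 'joints': [0.454, 0.556, 1.37, -0.0, 1.213, -1.213], 'eef_pos': [549.887, 308.812, 116.403], 'eef_rot': [3.141, 0.001, -3.046], 'wrist_force': [-0.109, -0.003, -1.208], 'finger_gap': 46.91, 'finger_force': 0.0}
[np.float64(282.3), np.float64(214.0)]
0.84 ((548.9793090820312, 309.255859375), (76.12776184082031, 25.733835220336914), 5.474885940551758) [268 170] [298 253]
```

View pics/w10.png

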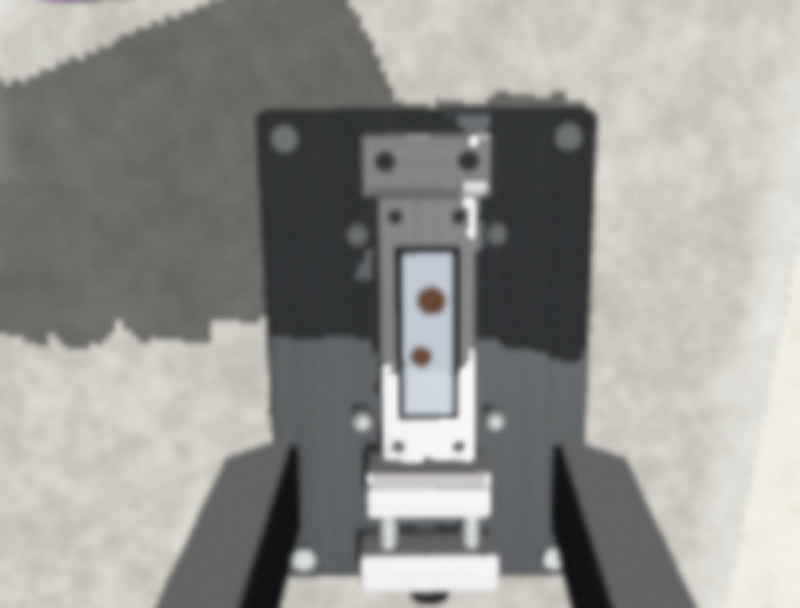

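The trace (76.1 x 25.7 mm, centre (549.0,309.3), yaw 0.0955) matches the tool axis and yaw, and the crop shows the slide between its pins at (428,330). Descending.

Emit:
{"op": "servo_tool", "data": {"motion": [{"wx": 0,"wy": 0,"wz": 0,"dx": 0.005,"dy": 0.005,"dz": 0.4,"fingers": 0.1},{"wx": 0,"wy": 0,"wz": 0,"dx": 0.005,"dy": 0.005,"dz": 0.8,"fingers": 0.1},{"wx": 0,"wy": 0,"wz": 0,"dx": 0.005,"dy": 0.005,"dz": 0.98,"fingers": 0.1},{"wx": 0,"wy": 0,"wz": 0,"dx": 0.005,"dy": 0.005,"dz": 0.98,"fingers": 0.1},{"wx": 0,"wy": 0,"wz": 0,"dx": 0.005,"dy": 0.005,"dz": 0.98,"fingers": 0.1},{"wx": 0,"wy": 0,"wz": 0,"dx": 0.005,"dy": 0.005,"dz": 0.98,"fingers": 0.1}]}}

```text
clock: 20.85
eef_pos: [549.9, 309.0, 19.2]
eef_rot: [3.141, 0.002, -3.046]
wrist_force: [-0.1, -0.6, 0.9]
finger_gap: 42.3
finger_force: 0.0
```

Emit:
{"op": "servo_tool", "data": {"motion": [{"wx": 0,"wy": 0,"wz": 0,"dx": 0,"dy": 0,"dz": 0.05,"fingers": 0.1},{"wx": 0,"wy": 0,"wz": 0,"dx": 0,"dy": 0,"dz": 0.05,"fingers": 0.1},{"wx": 0,"wy": 0,"wz": 0,"dx": 0,"dy": 0,"dz": 0.05,"fingers": 0.7},{"wx": 0,"wy": 0,"wz": 0,"dx": 0,"dy": 0,"dz": 0.05,"fingers": 0.7},{"wx": 0,"wy": 0,"wz": 0,"dx": 0,"dy": 0,"dz": 0.05,"fingers": 0.7},{"wx": 0,"wy": 0,"wz": 0,"dx": 0,"dy": 0,"dz": 0.05,"fingers": 0.7},{"wx": 0,"wy": 0,"wz": 0,"dx": 0,"dy": 0,"dz": 0.05,"fingers": 0.7},{"wx": 0,"wy": 0,"wz": 0,"dx": 0,"dy": 0,"dz": 0.05,"fingers": 0.7}], "newtons": 20}}

```text
clock: 21.65
eef_pos: [549.3, 308.8, 12.6]
eef_rot: [3.141, 0.0, -3.046]
wrist_force: [-0.2, 0.9, 3.3]
finger_gap: 25.4
finger_force: 20.0
```

```bash
python3 -c "
from h import *
st()"
```

```text
{'clock': 21.65, 'joints': [0.454, 0.683, 1.434, 0.0, 1.025, -1.212], 'eef_pos': [549.257, 308.816, 12.611], 'eef_rot': [3.141, 0.0, -3.046], 'wrist_force': [-0.225, 0.922, 3.25], 'finger_gap': 25.413, 'finger_force': 19.999}
```

```bash
cat >> h.py <<'E'
def held(q,conf=0.3):
    s=read_state(); e=np.array(s["eef_pos"]); yaw=s["eef_rot"][2]+np.pi; p=camera("wrist"); u=e[2]-0.6+8
    for d in trace(q,p)[:2]:
        c,_=cv2.findContours(d["pixels"].astype(np.uint8),0,1); c=max(c,key=cv2.contourArea)[:,0]
        w=np.array([at(p,x,u) for x in c])-e; x=w[:,0]*np.cos(yaw)+w[:,1]*np.sin(yaw); y=-w[:,0]*np.sin(yaw)+w[:,1]*np.cos(yaw)
        print(q,round(d["conf"],2),"x ends",x.min().round(1),x.max().round(1),"mid",(x.min()+x.max())/2,"y",y.min().round(1),y.max().round(1),"rows",c[:,1].min(),c[:,1].max())
E
python3 -c "
from h import *
held('specimen_slide')"
```

```text
specimen_slide 0.65 x ends -38.3 37.9 mid -0.20403385799422935 y -12.9 13.9 rows 202 323
```

Emit:
{"op": "servo_tool", "data": {"motion": [{"wx": 0,"wy": 0,"wz": 0,"dx": 0,"dy": 0,"dz": -0.05,"fingers": 0.7},{"wx": 0,"wy": 0,"wz": 0,"dx": 0,"dy": 0,"dz": -0.1,"fingers": 0.7},{"wx": 0,"wy": 0,"wz": 0,"dx": 0,"dy": 0,"dz": -0.3,"fingers": 0.7},{"wx": 0,"wy": 0,"wz": 0,"dx": 0,"dy": 0,"dz": -0.6,"fingers": 0.7},{"wx": 0,"wy": 0,"wz": 0,"dx": 0,"dy": 0,"dz": -0.9,"fingers": 0.7},{"wx": 0,"wy": 0,"wz": 0,"dx": 0,"dy": 0,"dz": -0.9,"fingers": 0.7},{"wx": 0,"wy": 0,"wz": 0,"dx": 0,"dy": 0,"dz": -0.9,"fingers": 0.7}]}}

```text
clock: 22.45
eef_pos: [549.2, 308.7, 102.9]
eef_rot: [3.141, 0.001, -3.046]
wrist_force: [0.6, -0.9, 0.0]
finger_gap: 25.8
finger_force: 20.0
```

```bash
python3 -c "
from h import *
st()
held('specimen_slide')"
```

```text
{'clock': 22.45, 'joints': [0.454, 0.57, 1.383, -0.0, 1.188, -1.212], 'eef_pos': [549.218, 308.692, 102.948], 'eef_rot': [3.141, 0.001, -3.046], 'wrist_force': [0.649, -0.883, 0.037], 'finger_gap': 25.779, 'finger_force': 19.993}
specimen_slide 0.74 x ends -38.9 37.9 mid -0.4898085560127896 y -12.9 13.3 rows 201 323
```

Emit:
{"op": "servo_tool", "data": {"motion": [{"wx": 0,"wy": 0,"wz": 0,"dx": 0.1,"dy": -0.3,"dz": -0.2,"fingers": 0.7},{"wx": 0,"wy": 0,"wz": 0,"dx": 0.2,"dy": -0.65,"dz": -0.2,"fingers": 0.7},{"wx": 0,"wy": 0,"wz": 0,"dx": 0.3,"dy": -1,"dz": -0.2,"fingers": 0.7}]}}

```text
clock: 22.85
eef_pos: [528.0, 205.2, 121.6]
eef_rot: [-3.141, -0.001, -3.046]
wrist_force: [0.3, 0.6, -0.6]
finger_gap: 25.2
finger_force: 20.0
```

Emit:
{"op": "servo_tool", "data": {"motion": [{"wx": 0,"wy": 0,"wz": 0,"dx": 0.1,"dy": -0.35,"dz": 0,"fingers": 0.7},{"wx": 0,"wy": 0,"wz": 0,"dx": 0.15,"dy": -0.7,"dz": 0,"fingers": 0.7},{"wx": 0,"wy": 0,"wz": 0,"dx": 0.15,"dy": -1,"dz": 0,"fingers": 0.7}]}}

```text
clock: 23.15
eef_pos: [522.4, 103.7, 121.5]
eef_rot: [-3.141, -0.002, -3.047]
wrist_force: [-0.5, -0.3, -0.6]
finger_gap: 25.9
finger_force: 20.0
```

Emit:
{"op": "servo_tool", "data": {"motion": [{"wx": 0,"wy": 0,"wz": 0.018,"dx": 0,"dy": -0.3,"dz": 0,"fingers": 0.7},{"wx": 0,"wy": 0,"wz": 0.018,"dx": 0,"dy": -0.515,"dz": 0,"fingers": 0.7},{"wx": 0,"wy": 0,"wz": 0.018,"dx": 0,"dy": -0.515,"dz": 0,"fingers": 0.7},{"wx": 0,"wy": 0,"wz": 0.018,"dx": 0,"dy": -0.515,"dz": 0,"fingers": 0.7}]}}

```text
clock: 23.55
eef_pos: [527.9, 54.1, 121.7]
eef_rot: [3.141, -0.001, -3.083]
wrist_force: [0.1, -0.3, 0.4]
finger_gap: 25.8
finger_force: 20.0
```

Run:
```python
from h import *
s=st(); p=camera("wrist"); e=s["eef_pos"]
for q in("calibration_slide","specimen_slide"):
  for d in trace(q,p)[:3]:
    c,_=cv2.findContours(d["pixels"].astype(np.uint8),0,1); c=max(c,key=cv2.contourArea)[:,0]
    print(q,d["conf"],cv2.minAreaRect(np.array([at(p,x,17)[:2] for x in c],np.float32)),c.min(0),c.max(0))
print([(d["conf"],np.round(d["location"]),at(p,d["location"],33)) for d in spot_in("drawer_knob",p)[:2]])
pp=lambda X:proj(p,X)
K=np.array([463.4,84.2]);x=np.array([np.cos(.06),np.sin(.06)]);y=np.array([-x[1],x[0]])
im=p["image"].copy()
def line(a,b,z,col):
    for t in np.linspace(0,1,60):
        u=pp([*(a+(b-a)*t),z]); cv2.circle(im,(int(round(u[0])),int(round(u[1]))),0,col,-1)
def rect(x0,x1,y0,y1,z,col):
    c=[K+x*x0+y*y0,K+x*x1+y*y0,K+x*x1+y*y1,K+x*x0+y*y1]
    for i in range(4): line(c[i],c[(i+1)%4],z,col)
rect(22,104,-74.5,74.5,9,(255,0,0)); rect(25,101,21,47,17,(0,255,0)); rect(25,101,-47,-21,17,(0,255,0)); line(K-y*10,K+y*10,38,(255,255,0))
cv2.imwrite("pics/w11.png",cv2.resize(im[100:350,150:450,::-1],None,fx=2.4,fy=2.4,interpolation=cv2.INTER_CUBIC))
```

```text
{'clock': 23.55, 'joints': [0.033, 0.343, 1.669, 0.0, 1.13, -1.596], 'eef_pos': [527.908, 54.146, 121.67], 'eef_rot': [3.141, -0.001, -3.083], 'wrist_force': [0.126, -0.259, 0.384], 'finger_gap': 25.791, 'finger_force': 19.993}
calibration_slide 0.93 ((525.4929809570312, 122.77552032470703), (75.61676788330078, 28.716907501220703), 2.7638752460479736) [341 172] [377 252]
specimen_slide 0.73 ((581.267333984375, 57.56479263305664), (127.26936340332031, 42.29071044921875), 4.121400356292725) [259 201] [305 323]
[(0.78, array([337., 202.]), array([511.7,  99.2,  33. ]))]
```

View pics/w11.png

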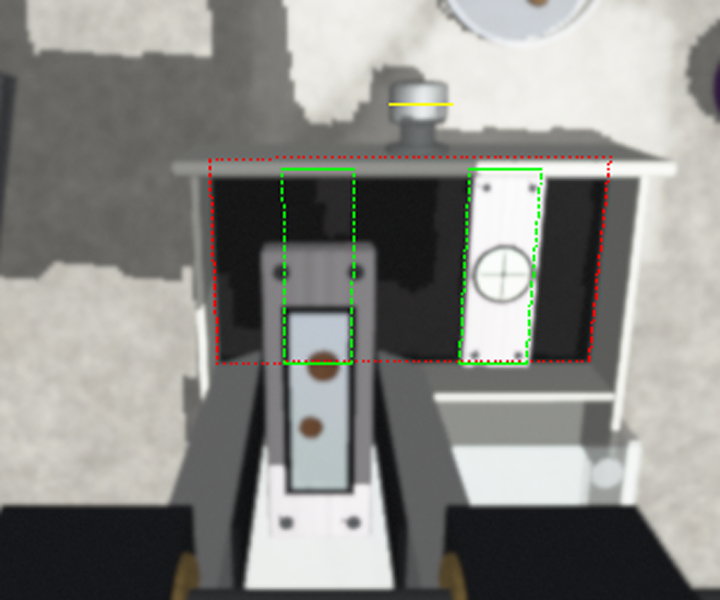

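The overlay matches within about 1 mm: the calibration slide is at (503,270) and the empty half is under the held specimen. I'll shift about 2 mm ahead, lower and release.

Emit:
{"op": "servo_tool", "data": {"motion": [{"wx": 0,"wy": 0,"wz": 0,"dx": -0.018,"dy": 0.006,"dz": 0.3,"fingers": 0.7},{"wx": 0,"wy": 0,"wz": 0,"dx": -0.018,"dy": 0.006,"dz": 0.6,"fingers": 0.7},{"wx": 0,"wy": 0,"wz": 0,"dx": -0.018,"dy": 0.006,"dz": 0.9,"fingers": 0.7},{"wx": 0,"wy": 0,"wz": 0,"dx": -0.018,"dy": 0.006,"dz": 1,"fingers": 0.7},{"wx": 0,"wy": 0,"wz": 0,"dx": -0.018,"dy": 0.006,"dz": 1,"fingers": 0.7},{"wx": 0,"wy": 0,"wz": 0,"dx": -0.018,"dy": 0.006,"dz": 1,"fingers": 0.7},{"wx": 0,"wy": 0,"wz": 0,"dx": -0.018,"dy": 0.006,"dz": 1,"fingers": 0.7}]}}

```text
clock: 24.45
eef_pos: [530.8, 54.9, 23.9]
eef_rot: [-3.142, 0.002, -3.082]
wrist_force: [0.3, 0.2, -0.7]
finger_gap: 26.2
finger_force: 20.0
```

```bash
python3 -c "
from h import *
st()"
```

```text
{'clock': 24.45, 'joints': [0.034, 0.487, 1.728, 0.0, 0.924, -1.596], 'eef_pos': [530.767, 54.928, 23.863], 'eef_rot': [-3.142, 0.002, -3.082], 'wrist_force': [0.339, 0.237, -0.728], 'finger_gap': 26.161, 'finger_force': 19.993}
```

Emit:
{"op": "servo_tool", "data": {"motion": [{"wx": 0,"wy": 0,"wz": 0,"dx": 0.008,"dy": 0,"dz": 0.05,"fingers": 0.7},{"wx": 0,"wy": 0,"wz": 0,"dx": 0.008,"dy": 0,"dz": 0.1,"fingers": 0.7},{"wx": 0,"wy": 0,"wz": 0,"dx": 0.008,"dy": 0,"dz": 0.12,"fingers": 0.7},{"wx": 0,"wy": 0,"wz": 0,"dx": 0.008,"dy": 0,"dz": 0.12,"fingers": 0.7},{"wx": 0,"wy": 0,"wz": 0,"dx": 0.008,"dy": 0,"dz": 0.12,"fingers": 0.7},{"wx": 0,"wy": 0,"wz": 0,"dx": 0.008,"dy": 0,"dz": 0.12,"fingers": 0.7}]}}

```text
clock: 25.05
eef_pos: [529.3, 54.7, 10.6]
eef_rot: [3.142, 0.0, -3.082]
wrist_force: [0.8, 0.2, -0.2]
finger_gap: 25.8
finger_force: 20.0
```

Emit:
{"op": "servo_tool", "data": {"motion": [{"wx": 0,"wy": 0,"wz": 0,"dx": 0,"dy": 0,"dz": 0,"fingers": 0.15},{"wx": 0,"wy": 0,"wz": 0,"dx": 0,"dy": 0,"dz": 0,"fingers": 0.15},{"wx": 0,"wy": 0,"wz": 0,"dx": 0,"dy": 0,"dz": 0,"fingers": 0.15},{"wx": 0,"wy": 0,"wz": 0,"dx": 0,"dy": 0,"dz": 0,"fingers": 0.15},{"wx": 0,"wy": 0,"wz": 0,"dx": 0,"dy": 0,"dz": -0.1,"fingers": 0.15},{"wx": 0,"wy": 0,"wz": 0,"dx": 0,"dy": 0,"dz": -0.4,"fingers": 0.15},{"wx": 0,"wy": 0,"wz": 0,"dx": 0,"dy": 0,"dz": -0.8,"fingers": 0.15},{"wx": 0,"wy": 0,"wz": 0,"dx": 0,"dy": 0,"dz": -1,"fingers": 0.15},{"wx": 0,"wy": 0,"wz": 0,"dx": 0,"dy": 0,"dz": -1,"fingers": 0.15}]}}

```text
clock: 25.95
eef_pos: [530.7, 54.8, 114.1]
eef_rot: [-3.141, 0.006, -3.082]
wrist_force: [0.2, 0.0, -0.7]
finger_gap: 40.1
finger_force: 0.0
```

Emit:
{"op": "servo_tool", "data": {"motion": [{"wx": 0,"wy": 0,"wz": 0,"dx": 0,"dy": 0.3,"dz": 0,"fingers": 0.15},{"wx": 0,"wy": 0,"wz": 0,"dx": 0,"dy": 0.6,"dz": 0,"fingers": 0.15},{"wx": 0,"wy": 0,"wz": 0,"dx": 0,"dy": 0.68,"dz": 0,"fingers": 0.15},{"wx": 0,"wy": 0,"wz": 0,"dx": 0,"dy": 0.68,"dz": 0,"fingers": 0.15},{"wx": 0,"wy": 0,"wz": 0,"dx": 0,"dy": 0.68,"dz": 0,"fingers": 0.15}]}}

```text
clock: 26.45
eef_pos: [525.1, 122.0, 110.1]
eef_rot: [-3.141, -0.001, -3.082]
wrist_force: [0.1, -0.9, -0.8]
finger_gap: 40.1
finger_force: 0.0
```

Run:
```python
from h import *
s=st(); p=camera("wrist")
for q in("calibration_slide","specimen_slide"):
  for d in trace(q,p)[:3]:
    c,_=cv2.findContours(d["pixels"].astype(np.uint8),0,1); c=max(c,key=cv2.contourArea)[:,0]
    print(q,d["conf"],cv2.minAreaRect(np.array([at(p,x,17)[:2] for x in c],np.float32)),c.min(0),c.max(0))
```

```text
{'clock': 26.45, 'joints': [0.16, 0.375, 1.656, -0.0, 1.112, -1.47], 'eef_pos': [525.117, 121.96, 110.09], 'eef_rot': [-3.141, -0.001, -3.082], 'wrist_force': [0.141, -0.867, -0.791], 'finger_gap': 40.08, 'finger_force': 0.0}
calibration_slide 0.86 ((526.5194091796875, 123.60108184814453), (73.88053894042969, 27.002805709838867), 3.1798300743103027) [269 175] [300 256]
specimen_slide 0.93 ((530.5661010742188, 55.784671783447266), (74.02751159667969, 27.087980270385742), 3.9238951206207275) [188 175] [224 256]
```

Specimen laid at (529.6,55.8), flat in the empty half. Picking the calibration slide.

Emit:
{"op": "servo_tool", "data": {"motion": [{"wx": 0,"wy": 0,"wz": 0,"dx": -0.005,"dy": 0.013,"dz": 0.3,"fingers": 0.15},{"wx": 0,"wy": 0,"wz": 0,"dx": -0.005,"dy": 0.013,"dz": 0.6,"fingers": 0.15},{"wx": 0,"wy": 0,"wz": 0,"dx": -0.005,"dy": 0.013,"dz": 0.9,"fingers": 0.15},{"wx": 0,"wy": 0,"wz": 0,"dx": -0.005,"dy": 0.013,"dz": 0.95,"fingers": 0.15},{"wx": 0,"wy": 0,"wz": 0,"dx": -0.005,"dy": 0.013,"dz": 0.95,"fingers": 0.15},{"wx": 0,"wy": 0,"wz": 0,"dx": -0.005,"dy": 0.013,"dz": 0.95,"fingers": 0.15}]}}

```text
clock: 27.2
eef_pos: [526.5, 123.8, 16.9]
eef_rot: [3.141, 0.002, -3.083]
wrist_force: [-0.7, 0.6, -0.2]
finger_gap: 39.8
finger_force: 0.0
```

```bash
python3 -c "
from h import *
st()"
```

```text
{'clock': 27.2, 'joints': [0.163, 0.512, 1.709, -0.0, 0.919, -1.466], 'eef_pos': [526.491, 123.829, 16.895], 'eef_rot': [3.141, 0.002, -3.083], 'wrist_force': [-0.718, 0.59, -0.187], 'finger_gap': 39.776, 'finger_force': 0.0}
```

Emit:
{"op": "servo_tool", "data": {"motion": [{"wx": 0,"wy": 0,"wz": 0,"dx": 0.003,"dy": 0,"dz": 0.03,"fingers": 0.15},{"wx": 0,"wy": 0,"wz": 0,"dx": 0.003,"dy": 0,"dz": 0.055,"fingers": 0.15},{"wx": 0,"wy": 0,"wz": 0,"dx": 0.003,"dy": 0,"dz": 0.055,"fingers": 0.15},{"wx": 0,"wy": 0,"wz": 0,"dx": 0.003,"dy": 0,"dz": 0.055,"fingers": 0.7},{"wx": 0,"wy": 0,"wz": 0,"dx": 0.003,"dy": 0,"dz": 0.055,"fingers": 0.7},{"wx": 0,"wy": 0,"wz": 0,"dx": 0.003,"dy": 0,"dz": 0.055,"fingers": 0.7},{"wx": 0,"wy": 0,"wz": 0,"dx": 0.003,"dy": 0,"dz": 0.055,"fingers": 0.7},{"wx": 0,"wy": 0,"wz": 0,"dx": 0.003,"dy": 0,"dz": 0.055,"fingers": 0.7}], "newtons": 20}}

```text
clock: 28.0
eef_pos: [525.4, 123.9, 10.1]
eef_rot: [3.142, 0.0, -3.082]
wrist_force: [-0.4, 0.4, 1.9]
finger_gap: 25.5
finger_force: 20.0
```

```bash
python3 -c "
from h import *
st();held('calibration_slide')"
```

```text
{'clock': 28.0, 'joints': [0.164, 0.522, 1.713, 0.0, 0.906, -1.466], 'eef_pos': [525.394, 123.937, 10.057], 'eef_rot': [3.142, 0.0, -3.082], 'wrist_force': [-0.45, 0.443, 1.857], 'finger_gap': 25.5, 'finger_force': 19.993}
calibration_slide 0.69 x ends -32.7 38.0 mid 2.661761192384745 y -13.0 13.5 rows 212 323
```

Emit:
{"op": "servo_tool", "data": {"motion": [{"wx": 0,"wy": 0,"wz": 0,"dx": 0,"dy": 0,"dz": -0.1,"fingers": 0.7},{"wx": 0,"wy": 0,"wz": 0,"dx": 0,"dy": 0,"dz": -0.4,"fingers": 0.7},{"wx": 0,"wy": 0,"wz": 0,"dx": 0,"dy": 0,"dz": -0.8,"fingers": 0.7},{"wx": 0,"wy": 0,"wz": 0,"dx": 0,"dy": 0,"dz": -1,"fingers": 0.7},{"wx": 0,"wy": 0,"wz": 0,"dx": 0,"dy": 0,"dz": -1,"fingers": 0.7}]}}

```text
clock: 28.6
eef_pos: [526.7, 124.2, 113.4]
eef_rot: [3.141, 0.005, -3.082]
wrist_force: [1.1, -0.7, 0.3]
finger_gap: 25.9
finger_force: 20.0
```

Emit:
{"op": "servo_tool", "data": {"motion": [{"wx": 0,"wy": 0,"wz": 0,"dx": -0.1,"dy": 0.3,"dz": 0,"fingers": 0.7},{"wx": 0,"wy": 0,"wz": 0,"dx": -0.2,"dy": 0.65,"dz": 0,"fingers": 0.7},{"wx": 0,"wy": 0,"wz": 0,"dx": -0.27,"dy": 1,"dz": 0,"fingers": 0.7}]}}

```text
clock: 28.9
eef_pos: [546.3, 226.2, 109.0]
eef_rot: [-3.141, -0.001, -3.083]
wrist_force: [0.1, -0.6, -0.6]
finger_gap: 25.7
finger_force: 20.0
```

Emit:
{"op": "servo_tool", "data": {"motion": [{"wx": 0,"wy": 0,"wz": -0.018,"dx": 0,"dy": 0.35,"dz": 0,"fingers": 0.7},{"wx": 0,"wy": 0,"wz": -0.018,"dx": 0,"dy": 0.7,"dz": 0,"fingers": 0.7},{"wx": 0,"wy": 0,"wz": -0.018,"dx": 0,"dy": 0.83,"dz": 0.3,"fingers": 0.7},{"wx": 0,"wy": 0,"wz": -0.018,"dx": 0,"dy": 0.83,"dz": 0.5,"fingers": 0.7},{"wx": 0,"wy": 0,"wz": -0.018,"dx": 0,"dy": 0.83,"dz": 0.5,"fingers": 0.7},{"wx": 0,"wy": 0,"wz": -0.018,"dx": 0,"dy": 0.83,"dz": 0.5,"fingers": 0.7},{"wx": 0,"wy": 0,"wz": -0.018,"dx": 0,"dy": 0.83,"dz": 0.5,"fingers": 0.7},{"wx": 0,"wy": 0,"wz": -0.018,"dx": 0,"dy": 0.83,"dz": 0.5,"fingers": 0.7}]}}

```text
clock: 29.7
eef_pos: [542.1, 308.1, 61.1]
eef_rot: [3.141, 0.002, -3.047]
wrist_force: [0.0, 0.2, 0.3]
finger_gap: 26.0
finger_force: 20.0
```

```bash
python3 -c "
from h import *
st();held('calibration_slide')
for i in range(3): camera('wrist'); print(read_state()['eef_pos'])
"
```

```text
{'clock': 29.7, 'joints': [0.458, 0.604, 1.435, -0.0, 1.101, -1.207], 'eef_pos': [542.052, 308.089, 61.129], 'eef_rot': [3.141, 0.002, -3.047], 'wrist_force': [0.023, 0.15, 0.312], 'finger_gap': 25.966, 'finger_force': 19.994}
calibration_slide 0.84 x ends -38.4 37.2 mid -0.5648160190658302 y -12.9 13.5 rows 202 322
[541.75149715 308.0994083   60.61065932]
[541.67116267 308.13568004  60.44515019]
[541.60203313 308.15863107  60.28489339]
```

Emit:
{"op": "servo_tool", "data": {"motion": [{"wx": 0,"wy": 0,"wz": 0,"dx": 0,"dy": 0,"dz": 0.15,"fingers": 0.7},{"wx": 0,"wy": 0,"wz": 0,"dx": 0,"dy": 0,"dz": 0.3,"fingers": 0.7},{"wx": 0,"wy": 0,"wz": 0,"dx": 0,"dy": 0,"dz": 0.39,"fingers": 0.7},{"wx": 0,"wy": 0,"wz": 0,"dx": 0,"dy": 0,"dz": 0.39,"fingers": 0.7},{"wx": 0,"wy": 0,"wz": 0,"dx": 0,"dy": 0,"dz": 0.39,"fingers": 0.7},{"wx": 0,"wy": 0,"wz": 0,"dx": 0,"dy": 0,"dz": 0.39,"fingers": 0.7},{"wx": 0,"wy": 0,"wz": 0,"dx": 0,"dy": 0,"dz": 0.39,"fingers": 0.7},{"wx": 0,"wy": 0,"wz": 0,"dx": 0,"dy": 0,"dz": 0.39,"fingers": 0.7}]}}

```text
clock: 30.75
eef_pos: [541.6, 308.2, 21.3]
eef_rot: [3.141, 0.0, -3.046]
wrist_force: [0.8, 0.5, -0.3]
finger_gap: 26.1
finger_force: 20.0
```

```bash
python3 -c "
from h import *
st()
for i in range(3): camera('wrist'); print(read_state()['eef_pos'])
"
```

```text
{'clock': 30.75, 'joints': [0.459, 0.657, 1.454, -0.0, 1.03, -1.207], 'eef_pos': [541.588, 308.236, 21.272], 'eef_rot': [3.141, 0.0, -3.046], 'wrist_force': [0.82, 0.49, -0.289], 'finger_gap': 26.135, 'finger_force': 19.998}
[541.5659393  308.25963671  21.2372946 ]
[541.52824166 308.19000029  21.13646318]
[541.54105623 308.21524421  21.13313726]
```

Emit:
{"op": "servo_tool", "data": {"motion": [{"wx": 0,"wy": 0,"wz": 0,"dx": -0.03,"dy": 0,"dz": 0,"fingers": 0.7},{"wx": 0,"wy": 0,"wz": 0,"dx": -0.06,"dy": 0,"dz": 0,"fingers": 0.7},{"wx": 0,"wy": 0,"wz": 0,"dx": -0.09,"dy": 0,"dz": 0,"fingers": 0.7},{"wx": 0,"wy": 0,"wz": 0,"dx": -0.123,"dy": 0,"dz": 0,"fingers": 0.7},{"wx": 0,"wy": 0,"wz": 0,"dx": -0.123,"dy": 0,"dz": 0,"fingers": 0.7},{"wx": 0,"wy": 0,"wz": 0,"dx": -0.123,"dy": 0,"dz": 0,"fingers": 0.7},{"wx": 0,"wy": 0,"wz": 0,"dx": -0.123,"dy": 0,"dz": 0,"fingers": 0.7},{"wx": 0,"wy": 0,"wz": 0,"dx": -0.123,"dy": 0,"dz": 0,"fingers": 0.7}]}}

```text
clock: 31.7
eef_pos: [553.6, 309.4, 20.9]
eef_rot: [-3.142, -0.0, -3.046]
wrist_force: [-2.3, 0.3, -0.1]
finger_gap: 25.7
finger_force: 20.0
```

```bash
python3 -c "
from h import *
held('calibration_slide')
for i in range(4): camera('wrist'); s=read_state(); print(s['eef_pos'],s['wrist_force'])
"
```

```text
calibration_slide 0.98 x ends -38.9 37.2 mid -0.8576021011522528 y -13.3 13.1 rows 201 322
[553.65333453 309.38192369  20.9459905 ] [-2.6525549   0.80662625  0.15512487]
[553.65693465 309.35707264  20.94129229] [-3.20691838  0.52846879  0.83554817]
[553.68459941 309.35752403  20.93584325] [-2.04192308  0.14748211 -0.60431874]
[553.69136617 309.36090065  20.94577384] [-2.16256487 -0.05462292 -0.19046936]
```

The jaw pushes back with about 2.5 N, as expected. Lowering the slide onto the plate.

Emit:
{"op": "servo_tool", "data": {"motion": [{"wx": 0,"wy": 0,"wz": 0,"dx": 0,"dy": 0,"dz": 0.02,"fingers": 0.7},{"wx": 0,"wy": 0,"wz": 0,"dx": 0,"dy": 0,"dz": 0.04,"fingers": 0.7},{"wx": 0,"wy": 0,"wz": 0,"dx": 0,"dy": 0,"dz": 0.06,"fingers": 0.7},{"wx": 0,"wy": 0,"wz": 0,"dx": 0,"dy": 0,"dz": 0.076,"fingers": 0.7},{"wx": 0,"wy": 0,"wz": 0,"dx": 0,"dy": 0,"dz": 0.076,"fingers": 0.7},{"wx": 0,"wy": 0,"wz": 0,"dx": 0,"dy": 0,"dz": 0.076,"fingers": 0.7},{"wx": 0,"wy": 0,"wz": 0,"dx": 0,"dy": 0,"dz": 0.076,"fingers": 0.7}]}}

```text
clock: 32.7
eef_pos: [553.7, 309.3, 13.3]
eef_rot: [-3.141, -0.0, -3.046]
wrist_force: [-2.4, -0.8, 0.7]
finger_gap: 25.7
finger_force: 20.0
```

```bash
python3 -c "
from h import *
held('calibration_slide')
for i in range(3): camera('wrist'); s=read_state(); print(s['eef_pos'],s['wrist_force'],s['finger_gap'])
"
```

```text
calibration_slide 0.57 x ends -38.9 37.9 mid -0.4636498036199086 y -12.8 13.5 rows 201 323
[553.71751632 309.30571564  13.35760299] [-3.29356137 -1.11701193  2.37104601] 26.048324164934748
[553.71422724 309.31986168  13.3565581 ] [-3.44123471 -1.12839127  1.25815793] 25.484543310412704
[553.71033785 309.30985997  13.33627179] [-3.14947184 -0.89683571  1.85083356] 25.7420237748979
```

Emit:
{"op": "servo_tool", "data": {"motion": [{"wx": 0,"wy": 0,"wz": 0,"dx": 0,"dy": 0,"dz": 0,"fingers": 0.15},{"wx": 0,"wy": 0,"wz": 0,"dx": 0,"dy": 0,"dz": 0,"fingers": 0.15},{"wx": 0,"wy": 0,"wz": 0,"dx": 0,"dy": 0,"dz": 0,"fingers": 0.15},{"wx": 0,"wy": 0,"wz": 0,"dx": 0,"dy": 0,"dz": 0,"fingers": 0.15},{"wx": 0,"wy": 0,"wz": 0,"dx": 0,"dy": 0,"dz": 0,"fingers": 0.15},{"wx": 0,"wy": 0,"wz": 0,"dx": 0,"dy": 0,"dz": -0.1,"fingers": 0.15},{"wx": 0,"wy": 0,"wz": 0,"dx": 0,"dy": 0,"dz": -0.4,"fingers": 0.15},{"wx": 0,"wy": 0,"wz": 0,"dx": 0,"dy": 0,"dz": -0.8,"fingers": 0.15},{"wx": 0,"wy": 0,"wz": 0,"dx": 0,"dy": 0,"dz": -1,"fingers": 0.15},{"wx": 0,"wy": 0,"wz": 0,"dx": 0,"dy": 0,"dz": -1,"fingers": 0.15}]}}

```text
clock: 33.95
eef_pos: [555.1, 310.0, 117.6]
eef_rot: [3.139, 0.006, -3.046]
wrist_force: [-0.1, -0.7, -0.1]
finger_gap: 40.1
finger_force: 0.0
```

Run:
```python
from h import *
s=st(); p=camera("wrist")
for q in("calibration_slide","specimen_slide"):
  for d in trace(q,p)[:2]:
    c,_=cv2.findContours(d["pixels"].astype(np.uint8),0,1); c=max(c,key=cv2.contourArea)[:,0]
    r=cv2.minAreaRect(np.array([at(p,x,20)[:2] for x in c],np.float32)); print(q,d["conf"],r,c.min(0),c.max(0))
save(p,"w12",(150,110,400,300),3.2)
```

```text
{'clock': 33.95, 'joints': [0.452, 0.563, 1.357, -0.0, 1.215, -1.214], 'eef_pos': [555.067, 310.031, 117.622], 'eef_rot': [3.139, 0.006, -3.046], 'wrist_force': [-0.08, -0.672, -0.118], 'finger_gap': 40.128, 'finger_force': 0.0}
specimen_slide 0.7 ((530.5123291015625, 75.4269790649414), (15.633871078491211, 75.3371353149414), 81.44583129882812) [  0 113] [ 18 201]
```

Run:
```python
from h import *
for n in("wrist","wrist","top"):
  p=camera(n)
  for q in("calibration_slide","specimen_slide","jaw"):
   for d in trace(q,p)[:2]:
    c,_=cv2.findContours(d["pixels"].astype(np.uint8),0,1); c=max(c,key=cv2.contourArea)[:,0]
    r=cv2.minAreaRect(np.array([at(p,x,20)[:2] for x in c],np.float32)); print(n,q,round(d["conf"],2),np.round(r[0],1),np.round(r[1],1),round(r[2],1))
p=camera("wrist"); y=.0955
for f in(-60,-50,-40,-39,-38,-37,-36,-34,-30,0,30,34,36,37,38,39,40,42,46): # brightness profile along slide edge strip y=+10 and -10
    v=[]
    for o in(-10,10):
        u=proj(p,[549.0+f*np.cos(y)-o*np.sin(y),308.8+f*np.sin(y)+o*np.cos(y),20]); v.append(p["image"][int(round(u[1])),int(round(u[0]))].tolist())
    print(f,v)
```

```text
wrist calibration_slide 0.68 [549.3 308.6] [74.9 25.8] 6.0
wrist specimen_slide 0.77 [534.7  75.3] [12.9 65.6] 81.7
wrist jaw 0.62 [594.4 314.4] [19.7 34.7] 6.3
wrist calibration_slide 0.71 [549.7 308.3] [77.1 27.3] 7.0
wrist specimen_slide 0.92 [534.8  75.8] [13.7 67.4] 81.7
wrist jaw 0.58 [594.6 314.5] [18.8 34.7] 5.5
-60 [[86, 85, 82], [88, 88, 86]]
-50 [[118, 116, 118], [241, 239, 241]]
-40 [[122, 121, 123], [120, 118, 120]]
-39 [[116, 113, 115], [112, 111, 113]]
-38 [[110, 108, 110], [116, 115, 117]]
-37 [[113, 110, 113], [154, 151, 154]]
-36 [[123, 122, 124], [218, 215, 218]]
-34 [[125, 124, 126], [246, 246, 247]]
-30 [[121, 120, 122], [243, 242, 243]]
0 [[89, 88, 85], [79, 78, 76]]
30 [[245, 244, 245], [250, 248, 249]]
34 [[194, 192, 195], [175, 174, 177]]
36 [[218, 215, 218], [208, 206, 208]]
37 [[231, 229, 231], [237, 235, 237]]
38 [[231, 229, 231], [237, 235, 237]]
39 [[132, 130, 132], [137, 134, 137]]
40 [[104, 102, 104], [105, 104, 106]]
42 [[139, 137, 139], [148, 147, 148]]
46 [[200, 197, 200], [204, 200, 203]]
```

Calibration slide traced at (549.5,308.5) with yaw 0.11, the same place the clamped specimen had. Going back to the knob to shut the drawer.

Emit:
{"op": "servo_tool", "data": {"motion": [{"wx": 0,"wy": 0,"wz": 0,"dx": 0.15,"dy": -0.3,"dz": 0,"fingers": 0},{"wx": 0,"wy": 0,"wz": 0,"dx": 0.35,"dy": -0.65,"dz": 0,"fingers": 0},{"wx": 0,"wy": 0,"wz": 0,"dx": 0.55,"dy": -1,"dz": 0,"fingers": 0}]}}

```text
clock: 35.05
eef_pos: [507.6, 203.5, 113.1]
eef_rot: [-3.142, -0.0, -3.046]
wrist_force: [0.3, -0.2, 0.2]
finger_gap: 47.3
finger_force: 0.0
```

Emit:
{"op": "servo_tool", "data": {"motion": [{"wx": 0,"wy": 0,"wz": 0,"dx": 0.2,"dy": -0.35,"dz": 0,"fingers": 0},{"wx": 0,"wy": 0,"wz": 0,"dx": 0.4,"dy": -0.7,"dz": 0,"fingers": 0},{"wx": 0,"wy": 0,"wz": 0,"dx": 0.56,"dy": -1,"dz": 0,"fingers": 0}]}}

```text
clock: 35.35
eef_pos: [461.2, 98.2, 113.5]
eef_rot: [-3.142, 0.0, -3.046]
wrist_force: [0.2, 0.0, 0.9]
finger_gap: 47.0
finger_force: 0.0
```

Emit:
{"op": "servo_tool", "data": {"motion": [{"wx": 0,"wy": 0,"wz": 0.018,"dx": 0,"dy": -0.154,"dz": 0,"fingers": 0},{"wx": 0,"wy": 0,"wz": 0.018,"dx": 0,"dy": -0.154,"dz": 0,"fingers": 0},{"wx": 0,"wy": 0,"wz": 0.018,"dx": 0,"dy": -0.154,"dz": 0.3,"fingers": 0},{"wx": 0,"wy": 0,"wz": 0.018,"dx": 0,"dy": -0.154,"dz": 0.5,"fingers": 0},{"wx": 0,"wy": 0,"wz": 0.018,"dx": 0,"dy": -0.154,"dz": 0.5,"fingers": 0},{"wx": 0,"wy": 0,"wz": 0.018,"dx": 0,"dy": -0.154,"dz": 0.5,"fingers": 0}]}}

```text
clock: 35.95
eef_pos: [464.0, 85.0, 63.8]
eef_rot: [3.142, -0.0, -3.081]
wrist_force: [0.7, 0.7, 1.1]
finger_gap: 46.9
finger_force: 0.0
```

```bash
python3 -c "
from h import *
s=st()
for i in range(4): p=camera('wrist')
print(read_state()['eef_pos'])
for n in ('calibration_slide','specimen_slide','drawer_knob'): print(n,[(round(d['conf'],2),d['location'],at(p,d['location'],33 if 'knob' in n else 17)) for d in spot_in(n,p)[:2]])
print(proj(p,[464.2,84.5,33]))
"
```

```text
{'clock': 35.95, 'joints': [0.103, 0.307, 1.878, 0.0, 0.957, -1.528], 'eef_pos': [463.973, 84.978, 63.822], 'eef_rot': [3.142, -0.0, -3.081], 'wrist_force': [0.726, 0.695, 1.058], 'finger_gap': 46.857, 'finger_force': 0.0}
[464.2617827   84.63815835  64.32231386]
calibration_slide [(0.51, [532.4, 319.5], array([526.3, 290.9,  17. ]))]
specimen_slide [(0.98, [245.0, 317.2], array([537.4,  59.2,  17. ]))]
drawer_knob [(0.75, [292.9, 275.9], array([490.2,  93.9,  33. ]))]
[np.float64(282.0), np.float64(241.2)]
```

Emit:
{"op": "servo_tool", "data": {"motion": [{"wx": 0,"wy": 0,"wz": 0,"dx": 0,"dy": -0.005,"dz": 0.2,"fingers": 0},{"wx": 0,"wy": 0,"wz": 0,"dx": 0,"dy": -0.005,"dz": 0.4,"fingers": 0},{"wx": 0,"wy": 0,"wz": 0,"dx": 0,"dy": -0.005,"dz": 0.48,"fingers": 0},{"wx": 0,"wy": 0,"wz": 0,"dx": 0,"dy": -0.005,"dz": 0.48,"fingers": 0.8},{"wx": 0,"wy": 0,"wz": 0,"dx": 0,"dy": -0.005,"dz": 0.48,"fingers": 0.8},{"wx": 0,"wy": 0,"wz": 0,"dx": 0,"dy": -0.005,"dz": 0.48,"fingers": 0.8},{"wx": 0,"wy": 0,"wz": 0,"dx": 0,"dy": -0.005,"dz": 0.48,"fingers": 0.8},{"wx": 0,"wy": 0,"wz": 0,"dx": 0,"dy": -0.005,"dz": 0.48,"fingers": 0.8},{"wx": 0,"wy": 0,"wz": 0,"dx": 0,"dy": -0.005,"dz": 0.48,"fingers": 0.8}], "newtons": 15}}

```text
clock: 37.2
eef_pos: [464.1, 84.3, 16.0]
eef_rot: [3.141, 0.001, -3.082]
wrist_force: [-0.3, 5.0, 4.3]
finger_gap: 19.5
finger_force: 15.0
```

Emit:
{"op": "servo_tool", "data": {"motion": [{"wx": 0,"wy": 0,"wz": 0,"dx": -0.08,"dy": 0,"dz": 0,"fingers": 0.8},{"wx": 0,"wy": 0,"wz": 0,"dx": -0.2,"dy": 0,"dz": 0,"fingers": 0.8},{"wx": 0,"wy": 0,"wz": 0,"dx": -0.34,"dy": 0,"dz": 0,"fingers": 0.8},{"wx": 0,"wy": 0,"wz": 0,"dx": -0.48,"dy": 0,"dz": 0,"fingers": 0.8},{"wx": 0,"wy": 0,"wz": 0,"dx": -0.62,"dy": 0,"dz": 0,"fingers": 0.8},{"wx": 0,"wy": 0,"wz": 0,"dx": -0.75,"dy": 0,"dz": 0,"fingers": 0.8},{"wx": 0,"wy": 0,"wz": 0,"dx": -0.86,"dy": 0,"dz": 0,"fingers": 0.8},{"wx": 0,"wy": 0,"wz": 0,"dx": -0.93,"dy": 0,"dz": 0,"fingers": 0.8},{"wx": 0,"wy": 0,"wz": 0,"dx": -0.96,"dy": 0,"dz": 0,"fingers": 0.8},{"wx": 0,"wy": 0,"wz": 0,"dx": -0.97,"dy": 0,"dz": 0,"fingers": 0.8}]}}

```text
clock: 38.2
eef_pos: [560.9, 90.1, 16.0]
eef_rot: [3.141, 0.0, -3.082]
wrist_force: [-5.2, 5.0, 9.7]
finger_gap: 19.7
finger_force: 15.0
```

Emit:
{"op": "servo_tool", "data": {"motion": [{"wx": 0,"wy": 0,"wz": 0,"dx": -0.01,"dy": 0,"dz": 0,"fingers": 0.8},{"wx": 0,"wy": 0,"wz": 0,"dx": -0.01,"dy": 0,"dz": 0,"fingers": 0.8},{"wx": 0,"wy": 0,"wz": 0,"dx": -0.01,"dy": 0,"dz": 0,"fingers": 0.8},{"wx": 0,"wy": 0,"wz": 0,"dx": -0.01,"dy": 0,"dz": 0,"fingers": 0.8}]}}

```text
clock: 38.6
eef_pos: [560.9, 90.1, 16.0]
eef_rot: [3.141, -0.001, -3.082]
wrist_force: [-8.5, 4.8, 10.8]
finger_gap: 19.3
finger_force: 15.0
```

The drawer is against its stop (8.5 N reaction, no further motion). Releasing, then fetching the can.

Emit:
{"op": "servo_tool", "data": {"motion": [{"wx": 0,"wy": 0,"wz": 0,"dx": 0,"dy": 0,"dz": 0,"fingers": 0},{"wx": 0,"wy": 0,"wz": 0,"dx": 0,"dy": 0,"dz": 0,"fingers": 0},{"wx": 0,"wy": 0,"wz": 0,"dx": 0,"dy": 0,"dz": 0,"fingers": 0},{"wx": 0,"wy": 0,"wz": 0,"dx": 0,"dy": 0,"dz": 0,"fingers": 0},{"wx": 0,"wy": 0,"wz": 0,"dx": 0,"dy": 0,"dz": -0.2,"fingers": 0},{"wx": 0,"wy": 0,"wz": 0,"dx": 0,"dy": 0,"dz": -0.6,"fingers": 0},{"wx": 0,"wy": 0,"wz": 0.03,"dx": 0,"dy": 0,"dz": -1,"fingers": 0},{"wx": 0,"wy": 0,"wz": 0.03,"dx": 0,"dy": 0,"dz": -1,"fingers": -0.3},{"wx": 0,"wy": 0,"wz": 0.03,"dx": 0,"dy": 0,"dz": -1,"fingers": -0.3}]}}

```text
clock: 39.5
eef_pos: [561.7, 89.6, 115.6]
eef_rot: [3.142, 0.001, 3.141]
wrist_force: [-0.2, 0.0, -0.3]
finger_gap: 58.8
finger_force: 0.0
```

Emit:
{"op": "servo_tool", "data": {"motion": [{"wx": 0,"wy": 0,"wz": 0,"dx": 0.1,"dy": -0.35,"dz": -0.2,"fingers": -0.3},{"wx": 0,"wy": 0,"wz": 0,"dx": 0.2,"dy": -0.7,"dz": -0.2,"fingers": -0.3},{"wx": 0,"wy": 0,"wz": 0,"dx": 0.3,"dy": -1,"dz": -0.2,"fingers": -0.3}]}}

```text
clock: 39.8
eef_pos: [530.4, -11.6, 134.0]
eef_rot: [3.142, -0.002, -3.142]
wrist_force: [0.1, -0.6, -0.1]
finger_gap: 61.0
finger_force: 0.0
```

Emit:
{"op": "servo_tool", "data": {"motion": [{"wx": 0,"wy": 0,"wz": 0,"dx": 0.1,"dy": -0.35,"dz": 0,"fingers": -0.3},{"wx": 0,"wy": 0,"wz": 0,"dx": 0.2,"dy": -0.7,"dz": 0,"fingers": -0.3},{"wx": 0,"wy": 0,"wz": 0,"dx": 0.3,"dy": -1,"dz": 0,"fingers": -0.3}]}}

```text
clock: 40.1
eef_pos: [500.1, -111.7, 133.7]
eef_rot: [3.141, -0.003, 3.141]
wrist_force: [-0.6, 0.7, -0.3]
finger_gap: 60.9
finger_force: 0.0
```

Emit:
{"op": "servo_tool", "data": {"motion": [{"wx": 0,"wy": 0,"wz": 0,"dx": 0,"dy": -0.1,"dz": 0,"fingers": -0.3},{"wx": 0,"wy": 0,"wz": 0,"dx": 0,"dy": -0.1,"dz": 0,"fingers": -0.3},{"wx": 0,"wy": 0,"wz": 0,"dx": 0,"dy": -0.1,"dz": 0,"fingers": -0.3}]}}

```text
clock: 40.4
eef_pos: [501.4, -119.5, 134.6]
eef_rot: [3.141, -0.001, 3.141]
wrist_force: [-0.2, 0.4, 0.3]
finger_gap: 61.0
finger_force: 0.0
```

Run:
```python
from h import *
for i in range(4): p=camera("wrist")
s=st(); im=p["image"].astype(int).sum(2)
print(proj(p,[*s["eef_pos"][:2],51]))
for d in trace("can",p)[:2]:
    m=d["pixels"]&(im<170); ys,xs=np.nonzero(m)
    if len(xs)==0: continue
    W=xs.max()-xs.min()+1; print(xs.min(),xs.max(),ys.min(),ys.max(),"centre",at(p,[(xs.min()+xs.max())/2,ys.max()+.5-W/2],51))
```

```text
{'clock': 40.6, 'joints': [-0.305, 0.295, 1.7, 0.0, 1.147, -1.876], 'eef_pos': [501.574, -119.347, 135.141], 'eef_rot': [3.141, -0.0, -3.141], 'wrist_force': [-0.206, 0.779, -0.201], 'finger_gap': 61.04, 'finger_force': 0.0}
[np.float64(282.1), np.float64(218.4)]
259 304 192 239 centre [ 499.9 -119.9   51. ]
325 351 337 346 centre [615.  -66.5  51. ]
```

Emit:
{"op": "servo_tool", "data": {"motion": [{"wx": 0,"wy": 0,"wz": 0,"dx": 0.012,"dy": -0.006,"dz": 0.4,"fingers": -0.3},{"wx": 0,"wy": 0,"wz": 0,"dx": 0.012,"dy": -0.006,"dz": 0.8,"fingers": -0.3},{"wx": 0,"wy": 0,"wz": 0,"dx": 0.012,"dy": -0.006,"dz": 1,"fingers": -0.3},{"wx": 0,"wy": 0,"wz": 0,"dx": 0.012,"dy": -0.006,"dz": 1,"fingers": -0.3}]}}

```text
clock: 41.05
eef_pos: [498.8, -120.0, 32.9]
eef_rot: [3.14, -0.004, 3.141]
wrist_force: [1.1, 0.4, 0.1]
finger_gap: 61.2
finger_force: 0.0
```

Emit:
{"op": "servo_tool", "data": {"motion": [{"wx": 0,"wy": 0,"wz": 0,"dx": 0,"dy": 0,"dz": 0.095,"fingers": -0.3},{"wx": 0,"wy": 0,"wz": 0,"dx": 0,"dy": 0,"dz": 0.095,"fingers": -0.3},{"wx": 0,"wy": 0,"wz": 0,"dx": 0,"dy": 0,"dz": 0.095,"fingers": 0.4},{"wx": 0,"wy": 0,"wz": 0,"dx": 0,"dy": 0,"dz": 0.095,"fingers": 0.4},{"wx": 0,"wy": 0,"wz": 0,"dx": 0,"dy": 0,"dz": 0.095,"fingers": 0.4},{"wx": 0,"wy": 0,"wz": 0,"dx": 0,"dy": 0,"dz": 0.095,"fingers": 0.4},{"wx": 0,"wy": 0,"wz": 0,"dx": 0,"dy": 0,"dz": 0.095,"fingers": 0.4},{"wx": 0,"wy": 0,"wz": 0,"dx": 0,"dy": 0,"dz": 0.095,"fingers": 0.4}], "newtons": 10}}

```text
clock: 41.85
eef_pos: [500.6, -120.9, 26.4]
eef_rot: [-3.141, 0.001, 3.141]
wrist_force: [-0.4, 1.3, 5.7]
finger_gap: 41.3
finger_force: 10.0
```

```bash
python3 -c "
from h import *
st()"
```

```text
{'clock': 41.85, 'joints': [-0.308, 0.45, 1.779, 0.0, 0.911, -1.878], 'eef_pos': [500.573, -120.927, 26.431], 'eef_rot': [-3.141, 0.001, 3.141], 'wrist_force': [-0.405, 1.277, 5.66], 'finger_gap': 41.32, 'finger_force': 10.0}
```

Emit:
{"op": "servo_tool", "data": {"motion": [{"wx": 0,"wy": 0,"wz": 0,"dx": 0,"dy": 0,"dz": -0.2,"fingers": 0.4},{"wx": 0,"wy": 0,"wz": 0,"dx": 0,"dy": 0,"dz": -0.6,"fingers": 0.4},{"wx": 0,"wy": 0,"wz": 0,"dx": -0.05,"dy": 0.3,"dz": -0.6,"fingers": 0.4},{"wx": 0,"wy": 0,"wz": 0,"dx": -0.1,"dy": 0.65,"dz": -0.6,"fingers": 0.4},{"wx": 0,"wy": 0,"wz": 0,"dx": -0.195,"dy": 1,"dz": -0.6,"fingers": 0.4}]}}

```text
clock: 42.35
eef_pos: [519.6, -19.9, 86.1]
eef_rot: [-3.142, 0.0, 3.14]
wrist_force: [1.2, -0.5, -0.7]
finger_gap: 41.2
finger_force: 10.0
```

Emit:
{"op": "servo_tool", "data": {"motion": [{"wx": 0,"wy": 0,"wz": 0,"dx": 0,"dy": 0.35,"dz": 0,"fingers": 0.4},{"wx": 0,"wy": 0,"wz": 0,"dx": 0,"dy": 0.706,"dz": 0,"fingers": 0.4},{"wx": 0,"wy": 0,"wz": 0,"dx": 0,"dy": 0.706,"dz": 0.1,"fingers": 0.4},{"wx": 0,"wy": 0,"wz": 0,"dx": 0,"dy": 0.706,"dz": 0.3,"fingers": 0.4},{"wx": 0,"wy": 0,"wz": 0,"dx": 0,"dy": 0.706,"dz": 0.5,"fingers": 0.4},{"wx": 0,"wy": 0,"wz": 0,"dx": 0,"dy": 0.706,"dz": 0.59,"fingers": 0.4},{"wx": 0,"wy": 0,"wz": 0,"dx": 0,"dy": 0.706,"dz": 0.59,"fingers": 0.4},{"wx": 0,"wy": 0,"wz": 0,"dx": 0,"dy": 0.706,"dz": 0.59,"fingers": 0.4},{"wx": 0,"wy": 0,"wz": 0,"dx": 0,"dy": 0.706,"dz": 0.59,"fingers": 0.4}]}}

```text
clock: 43.25
eef_pos: [520.4, 49.6, 27.7]
eef_rot: [3.142, 0.001, 3.141]
wrist_force: [0.6, -0.3, -0.4]
finger_gap: 41.5
finger_force: 10.0
```

```bash
python3 -c "
from h import *
for i in range(3): camera('wrist')
st()"
```

```text
{'clock': 43.4, 'joints': [0.025, 0.462, 1.758, -0.0, 0.921, -1.545], 'eef_pos': [520.153, 49.685, 27.475], 'eef_rot': [3.142, 0.001, 3.141], 'wrist_force': [-0.732, 0.557, -1.033], 'finger_gap': 41.423, 'finger_force': 10.0}
```

Emit:
{"op": "servo_tool", "data": {"motion": [{"wx": 0,"wy": 0,"wz": 0,"dx": 0,"dy": 0,"dz": 0.036,"fingers": 0.4},{"wx": 0,"wy": 0,"wz": 0,"dx": 0,"dy": 0,"dz": 0.036,"fingers": 0.4},{"wx": 0,"wy": 0,"wz": 0,"dx": 0,"dy": 0,"dz": 0.036,"fingers": -0.25},{"wx": 0,"wy": 0,"wz": 0,"dx": 0,"dy": 0,"dz": 0.036,"fingers": -0.25},{"wx": 0,"wy": 0,"wz": 0,"dx": 0,"dy": 0,"dz": 0.036,"fingers": -0.25},{"wx": 0,"wy": 0,"wz": 0,"dx": 0,"dy": 0,"dz": 0.036,"fingers": -0.25},{"wx": 0,"wy": 0,"wz": 0,"dx": 0,"dy": 0,"dz": 0.036,"fingers": -0.25},{"wx": 0,"wy": 0,"wz": 0,"dx": 0,"dy": 0,"dz": -0.2,"fingers": -0.25},{"wx": 0,"wy": 0,"wz": 0,"dx": 0,"dy": 0,"dz": -0.6,"fingers": -0.25},{"wx": 0,"wy": 0,"wz": 0,"dx": 0,"dy": 0,"dz": -1,"fingers": -0.25}]}}

```text
clock: 44.4
eef_pos: [519.4, 49.7, 127.8]
eef_rot: [-3.142, -0.001, 3.141]
wrist_force: [0.4, 0.2, 0.8]
finger_gap: 58.7
finger_force: 0.0
```

Emit:
{"op": "servo_tool", "data": {"motion": [{"wx": 0,"wy": 0,"wz": 0,"dx": -0.1,"dy": -0.35,"dz": -0.15,"fingers": -0.15},{"wx": 0,"wy": 0,"wz": 0,"dx": -0.3,"dy": -0.7,"dz": -0.15,"fingers": -0.15},{"wx": 0,"wy": 0,"wz": 0,"dx": -0.485,"dy": -1,"dz": -0.15,"fingers": -0.15},{"wx": 0,"wy": 0,"wz": 0,"dx": -0.485,"dy": -1,"dz": -0.15,"fingers": -0.15}]}}

```text
clock: 44.8
eef_pos: [569.4, -53.4, 141.7]
eef_rot: [-3.141, 0.001, 3.138]
wrist_force: [0.0, 0.1, 0.4]
finger_gap: 53.6
finger_force: 0.0
```

Emit:
{"op": "servo_tool", "data": {"motion": [{"wx": 0,"wy": 0,"wz": 0,"dx": 0,"dy": -0.4,"dz": 0,"fingers": -0.15},{"wx": 0,"wy": 0,"wz": 0,"dx": 0,"dy": -0.784,"dz": 0,"fingers": -0.15},{"wx": 0,"wy": 0,"wz": 0,"dx": 0,"dy": -0.784,"dz": 0,"fingers": -0.15},{"wx": 0,"wy": 0,"wz": 0,"dx": 0,"dy": -0.784,"dz": 0,"fingers": -0.15}]}}

```text
clock: 45.2
eef_pos: [567.9, -128.6, 141.6]
eef_rot: [3.141, -0.0, 3.14]
wrist_force: [0.4, 0.9, 0.8]
finger_gap: 54.3
finger_force: 0.0
```

Run:
```python
from h import *
for i in range(4): p=camera("wrist")
s=st(); im=p["image"].astype(int).sum(2)
print("bulb top expected",proj(p,[568.8,-128.7,99]))
for d in trace("dropper_bottle",p)[:2]:
    ys,xs=np.nonzero(d["pixels"]); r=ys.max(); print(round(d["conf"],2),xs.min(),xs.max(),ys.min(),r,"bulb cols",xs[ys>r-8].min(),xs[ys>r-8].max(),at(p,[(xs[ys>r-8].min()+xs[ys>r-8].max())/2,r-5],99))
```

```text
{'clock': 45.4, 'joints': [-0.284, 0.428, 1.499, 0.0, 1.214, -1.855], 'eef_pos': [568.242, -127.557, 141.926], 'eef_rot': [3.141, 0.0, -3.141], 'wrist_force': [-0.657, -0.532, 0.065], 'finger_gap': 53.969, 'finger_force': 0.0}
bulb top expected [np.float64(280.6), np.float64(236.4)]
0.58 263 299 191 245 bulb cols 271 287 [ 571.6 -129.9   99. ]
```

Emit:
{"op": "servo_tool", "data": {"motion": [{"wx": 0,"wy": 0,"wz": 0,"dx": -0.006,"dy": -0.012,"dz": 0.3,"fingers": -0.15},{"wx": 0,"wy": 0,"wz": 0,"dx": -0.006,"dy": -0.012,"dz": 0.6,"fingers": -0.15},{"wx": 0,"wy": 0,"wz": 0,"dx": -0.006,"dy": -0.012,"dz": 0.95,"fingers": -0.15},{"wx": 0,"wy": 0,"wz": 0,"dx": -0.006,"dy": -0.012,"dz": 0.95,"fingers": -0.15}]}}

```text
clock: 45.85
eef_pos: [566.6, -128.7, 42.9]
eef_rot: [3.14, -0.007, 3.142]
wrist_force: [0.3, 0.2, -0.2]
finger_gap: 53.9
finger_force: 0.0
```

Emit:
{"op": "servo_tool", "data": {"motion": [{"wx": 0,"wy": 0,"wz": 0,"dx": 0,"dy": 0,"dz": 0.15,"fingers": -0.15},{"wx": 0,"wy": 0,"wz": 0,"dx": 0,"dy": 0,"dz": 0.22,"fingers": -0.15},{"wx": 0,"wy": 0,"wz": 0,"dx": 0,"dy": 0,"dz": 0.22,"fingers": 0.5},{"wx": 0,"wy": 0,"wz": 0,"dx": 0,"dy": 0,"dz": 0.22,"fingers": 0.5},{"wx": 0,"wy": 0,"wz": 0,"dx": 0,"dy": 0,"dz": 0.22,"fingers": 0.5},{"wx": 0,"wy": 0,"wz": 0,"dx": 0,"dy": 0,"dz": 0.22,"fingers": 0.5},{"wx": 0,"wy": 0,"wz": 0,"dx": 0,"dy": 0,"dz": 0.22,"fingers": 0.5},{"wx": 0,"wy": 0,"wz": 0,"dx": 0,"dy": 0,"dz": 0.22,"fingers": 0.5}], "newtons": 10}}

```text
clock: 46.65
eef_pos: [569.3, -130.0, 25.7]
eef_rot: [-3.141, 0.001, 3.141]
wrist_force: [-0.6, 1.0, 6.6]
finger_gap: 32.8
finger_force: 10.0
```

```bash
python3 -c "
from h import *
st()"
```

```text
{'clock': 46.65, 'joints': [-0.287, 0.577, 1.577, 0.0, 0.986, -1.857], 'eef_pos': [569.273, -130.007, 25.666], 'eef_rot': [-3.141, 0.001, 3.141], 'wrist_force': [-0.567, 0.99, 6.564], 'finger_gap': 32.811, 'finger_force': 9.988}
```

Emit:
{"op": "servo_tool", "data": {"motion": [{"wx": 0,"wy": 0,"wz": 0,"dx": 0,"dy": 0,"dz": -0.2,"fingers": 0.5},{"wx": 0,"wy": 0,"wz": 0,"dx": 0,"dy": 0,"dz": -0.5,"fingers": 0.5},{"wx": 0,"wy": 0,"wz": 0,"dx": 0,"dy": 0,"dz": -0.75,"fingers": 0.5},{"wx": 0,"wy": 0,"wz": 0,"dx": 0.1,"dy": 0.3,"dz": -0.75,"fingers": 0.5},{"wx": 0,"wy": 0,"wz": 0,"dx": 0.2,"dy": 0.65,"dz": -0.75,"fingers": 0.5},{"wx": 0,"wy": 0,"wz": 0,"dx": 0.3,"dy": 1,"dz": -0.75,"fingers": 0.5}]}}

```text
clock: 47.25
eef_pos: [538.2, -29.0, 99.9]
eef_rot: [-3.142, 0.0, 3.14]
wrist_force: [0.2, 0.3, -1.1]
finger_gap: 32.4
finger_force: 9.9
```

Emit:
{"op": "servo_tool", "data": {"motion": [{"wx": 0,"wy": 0,"wz": 0,"dx": 0.1,"dy": 0.35,"dz": 0,"fingers": 0.5},{"wx": 0,"wy": 0,"wz": 0,"dx": 0.2,"dy": 0.7,"dz": 0,"fingers": 0.5},{"wx": 0,"wy": 0,"wz": 0,"dx": 0.293,"dy": 1,"dz": 0,"fingers": 0.5}]}}

```text
clock: 47.55
eef_pos: [508.9, 71.6, 99.9]
eef_rot: [-3.142, -0.0, 3.141]
wrist_force: [0.4, 0.9, -1.2]
finger_gap: 32.4
finger_force: 9.9
```

Emit:
{"op": "servo_tool", "data": {"motion": [{"wx": 0,"wy": 0,"wz": 0,"dx": 0,"dy": 0.3,"dz": 0,"fingers": 0.5},{"wx": 0,"wy": 0,"wz": 0,"dx": 0,"dy": 0.554,"dz": 0,"fingers": 0.5},{"wx": 0,"wy": 0,"wz": 0,"dx": 0,"dy": 0.554,"dz": 0.1,"fingers": 0.5},{"wx": 0,"wy": 0,"wz": 0,"dx": 0,"dy": 0.554,"dz": 0.3,"fingers": 0.5},{"wx": 0,"wy": 0,"wz": 0,"dx": 0,"dy": 0.554,"dz": 0.55,"fingers": 0.5},{"wx": 0,"wy": 0,"wz": 0,"dx": 0,"dy": 0.554,"dz": 0.72,"fingers": 0.5},{"wx": 0,"wy": 0,"wz": 0,"dx": 0,"dy": 0.554,"dz": 0.72,"fingers": 0.5},{"wx": 0,"wy": 0,"wz": 0,"dx": 0,"dy": 0.554,"dz": 0.72,"fingers": 0.5},{"wx": 0,"wy": 0,"wz": 0,"dx": 0,"dy": 0.554,"dz": 0.72,"fingers": 0.5}]}}

```text
clock: 48.45
eef_pos: [510.2, 125.3, 28.8]
eef_rot: [3.141, 0.001, 3.14]
wrist_force: [-1.0, 0.0, -0.4]
finger_gap: 32.4
finger_force: 9.9
```

```bash
python3 -c "
from h import *
for i in range(3): camera('wrist')
st()"
```

```text
{'clock': 48.6, 'joints': [0.172, 0.465, 1.749, -0.0, 0.926, -1.398], 'eef_pos': [510.095, 125.503, 28.648], 'eef_rot': [3.141, 0.001, 3.141], 'wrist_force': [0.271, 0.615, -0.5], 'finger_gap': 32.548, 'finger_force': 9.918}
```

Emit:
{"op": "servo_tool", "data": {"motion": [{"wx": 0,"wy": 0,"wz": 0,"dx": 0,"dy": 0,"dz": 0.03,"fingers": 0.5},{"wx": 0,"wy": 0,"wz": 0,"dx": 0,"dy": 0,"dz": 0.055,"fingers": 0.5},{"wx": 0,"wy": 0,"wz": 0,"dx": 0,"dy": 0,"dz": 0.055,"fingers": 0.5},{"wx": 0,"wy": 0,"wz": 0,"dx": 0,"dy": 0,"dz": 0.055,"fingers": 0},{"wx": 0,"wy": 0,"wz": 0,"dx": 0,"dy": 0,"dz": 0.055,"fingers": 0},{"wx": 0,"wy": 0,"wz": 0,"dx": 0,"dy": 0,"dz": 0.055,"fingers": 0},{"wx": 0,"wy": 0,"wz": 0,"dx": 0,"dy": 0,"dz": 0.055,"fingers": 0},{"wx": 0,"wy": 0,"wz": 0,"dx": 0,"dy": 0,"dz": -0.2,"fingers": 0},{"wx": 0,"wy": 0,"wz": 0,"dx": 0,"dy": 0,"dz": -0.6,"fingers": 0},{"wx": 0,"wy": 0,"wz": 0,"dx": 0,"dy": 0,"dz": -1,"fingers": 0}]}}

```text
clock: 49.6
eef_pos: [509.2, 125.4, 128.9]
eef_rot: [-3.141, -0.001, 3.141]
wrist_force: [0.3, 0.1, -0.0]
finger_gap: 47.2
finger_force: 0.0
```

Emit:
{"op": "servo_tool", "data": {"motion": [{"wx": 0,"wy": 0,"wz": 0,"dx": 0,"dy": 0,"dz": -0.5,"fingers": 0},{"wx": 0,"wy": 0,"wz": 0,"dx": 0.2,"dy": 0,"dz": -1,"fingers": 0},{"wx": 0,"wy": 0,"wz": 0,"dx": 0.5,"dy": 0,"dz": -1,"fingers": 0},{"wx": 0,"wy": 0,"wz": 0,"dx": 0.5,"dy": 0,"dz": -1,"fingers": 0},{"wx": 0,"wy": 0,"wz": 0,"dx": 0.5,"dy": 0,"dz": -1,"fingers": 0},{"wx": 0,"wy": 0,"wz": 0,"dx": 0.5,"dy": 0,"dz": -1,"fingers": 0}]}}

```text
clock: 50.2
eef_pos: [460.1, 125.5, 227.3]
eef_rot: [-3.141, -0.001, 3.141]
wrist_force: [0.8, -0.0, -0.7]
finger_gap: 46.9
finger_force: 0.0
```

Run:
```python
from h import *
st()
for i in range(2):
  p=camera("wrist")
  for q,z in(("dropper_bottle",50),("can",48),("calibration_slide",20),("specimen_slide",17),("drawer_knob",28),("open_dish",7),("jaw",20)):
    print(q,[(round(d["conf"],2),np.round(d["location"]).tolist(),at(p,d["location"],z).tolist()) for d in spot_in(q,p)[:4]])
for d in trace("calibration_slide",p)[:2]:
    c,_=cv2.findContours(d["pixels"].astype(np.uint8),0,1); c=max(c,key=cv2.contourArea)[:,0]
    print(cv2.minAreaRect(np.array([at(p,x,20)[:2] for x in c],np.float32)))
```

```text
{'clock': 50.2, 'joints': [0.19, 0.119, 1.688, -0.0, 1.335, -1.38], 'eef_pos': [460.053, 125.497, 227.316], 'eef_rot': [-3.141, -0.001, 3.141], 'wrist_force': [0.802, -0.011, -0.747], 'finger_gap': 46.941, 'finger_force': 0.0}
dropper_bottle [(0.68, [283.0, 234.0], [508.5, 126.3, 50.0])]
can [(0.74, [461.0, 158.0], [420.8, 320.5, 48.0]), (0.73, [363.0, 180.0], [446.0, 215.3, 48.0]), (0.59, [222.0, 238.0], [513.5, 55.0, 48.0])]
calibration_slide [(0.56, [425.0, 253.0], [545.0, 307.7, 20.0])]
specimen_slide []
drawer_knob [(0.87, [274.0, 278.0], [576.0, 114.6, 28.0])]
open_dish [(0.83, [278.0, 149.0], [415.3, 119.8, 7.0])]
jaw [(0.72, [424.0, 290.0], [598.7, 313.6, 20.0])]
dropper_bottle [(0.66, [283.0, 236.0], [510.6, 125.7, 50.0])]
can [(0.91, [363.0, 182.0], [447.0, 215.6, 48.0]), (0.77, [220.0, 236.0], [511.8, 52.4, 48.0]), (0.76, [460.0, 158.0], [420.7, 320.0, 48.0])]
calibration_slide [(0.56, [424.0, 252.0], [544.5, 306.8, 20.0])]
specimen_slide []
drawer_knob [(0.67, [271.0, 278.0], [576.9, 110.5, 28.0])]
open_dish [(0.58, [276.0, 148.0], [413.6, 118.4, 7.0])]
jaw [(0.8, [426.0, 288.0], [596.6, 316.8, 20.0])]
((549.7735595703125, 307.618408203125), (78.65089416503906, 28.315696716308594), 6.5198259353637695)
((557.5924072265625, 305.08990478515625), (146.42510986328125, 90.73814392089844), 6.016322135925293)
```

```bash
python3 -c "
from cell import *
print(sign_off())"
```

```text
the job is handed in; nothing more can be done
None
```

I've handed in the job at about 50 s on the robot clock, and the last camera and force readings agree with every end condition: the calibration slide is in the holder, the specimen slide is in the shut drawer, and the bottle and can are back where they stood. The hand-in gave no verdict, I had no pictures left to view at the end, and the specimen slide was last confirmed flat before the drawer closed.

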